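# Set two moulds under their pressing plates

### The job

Set up two moulds to press: on the board with the orange outline lay the blue mould, on it the wooden plate and on top of that the brass weight; on the board with the black outline lay the green mould and on it the steel plate. Lay each piece flat, right way up and centred in its outline, moulds and plates lengthwise along the outline and squarely on one another, and leave both piles standing free. Leave the red cast knob where it stands.

Things in the scene. Friction and masses are not known exactly. Their poses are not given: they have to be found in the camera images.
- blue_mould_c (a point): Centre of the blue silicone mould half: a flat block 60 (its x) x 85 (its y) x 22 mm, with a dark round cavity and channel on its top (their 2 mm raised rim does not collide: a plate on it lies 22 mm above the underside). Loose, about 150 g, lies flat, cavity up. Point: middle of the block, 11 mm above its underside; z up.
- green_mould_c (a point): Centre of the green mould: a flat block 60 (x) x 86 (y) x 24 mm with a dark green keyhole-like print on its top. Loose, about 150 g, lies flat. Point: 12 mm above its underside; z up.
- wood_plate_c (a point): Centre of the wooden pressing plate: brown wood, 60 (x) x 86 (y) x 16 mm, four small dark holes near the corners. Loose, about 80 g, lies flat. Point: 8 mm above its underside; z up.
- steel_plate_c (a point): Centre of the steel pressing plate: dark grey metal, 60 (x) x 86 (y) x 16 mm, four small dark holes near the corners. Loose, about 400 g, lies flat. Point: 8 mm above its underside; z up.
- weight_c (a point): Centre of the brass weight: an upright round body 54 mm in diameter and 30 mm high with a small button 20 mm wide on top, 42 mm high in all. Loose, about 350 g. Point: on its axis, 21 mm above its underside; z up. Can be gripped round the body.
- board_orange_top (a point): Middle of the top face of the white board with the orange rectangular outline: fixed to the bench, 100 (x) x 130 (y) x 12 mm, top 12 mm above the bench. The outline's inside is 68 x 92 mm, centred, its long way along the board's y. z up.
- board_black_top (a point): Middle of the top face of the white board with the black rectangular outline: otherwise the same as the orange one (100 x 130 x 12 mm, fixed, long way along its y, outline inside 68 x 92 mm). z up.
- red_knob_c (a point): Centre of the red cast knob, a bystander standing beside the boards: round foot 55 mm wide, 44 mm high in all, loose. Point: on its axis, 22 mm above the bench. It is to be left alone.
There are look-alikes about, which are no part of the job. Of the things that look like the part that bears weight_c, the smaller one is meant.

How it is judged:
By the outcome, as a careful person would: the job done as asked, in the order asked, and still so for the second after the job is handed in, with the robot touching nothing.
It also fails if it takes over 144 s, if anything falls off the work surface, if the arm or the gripper's body presses on something with over 40 N, if the wrist force passes 120 N, or if a joint passes its speed limit or range.

### The arm

A 7-joint arm with a two-finger parallel gripper is mounted at the origin on a cart in front of the work surface, level with it; the furniture and walls round the work are solid. World frame = base frame: x ahead of the robot, y to its left, z up, the work surface at z = 0. Lengths are in m, angles in rad, forces in N, time in s.
With the tool pointing down it reaches from about 0.35 to 0.9 m from the base axis. Payload 19.9 kg.
Tool frame: the origin (TCP) lies on the centre line of the jaws, within the pads' length; the fingertips stand 8 mm ahead of it and the grasp point (between the pads) lies 11 mm behind it (manip.tips_ahead is the distance from the TCP to the fingertips, in m); z points along the fingers, y is the line along which they close (so a half turn about z gives the same grasp; the last joint's range is limited). The gripper opens to 85 mm and grips with 20 to 120 N. Pads are 22 mm wide; open, the fingers measure 114 mm over their backs; the gripper's body (76 mm by 85 mm) begins 54 mm behind the grasp point. The pads swing forward as they close: fully open they stand 13 mm farther back than shut.
Start: joints at [1.123, 0.417, -0.01, 1.614, 0.005, 1.111, -0.053], TCP at [0.247, -0.574, 0.239] pointing down, gripper open.
Joint ranges: [-2.81, 2.81], [-0.39, 2.02], [-1.27, 1.25], [0.06, 2.57], [-1.19, 4.33], [0.19, 2], [-2.82, 2.82]. Speed limits (rad/s): [1.89, 1.89, 2.39, 2.39, 3.01, 3.01, 3.01].

### API

Orientations are given as a unit quaternion [x, y, z, w].
In Python, from bench import manip, imaging gives the robot as it stands.
- The arm moves only by the shell command python3 -m creep 'ROWS' [FORCE]. ROWS is JSON, a list of rows, each an object with "delta_pos": the shift along the world's x, y, z in units of 40 mm (1.0 is 40 mm), a list of three; "dr": the turn, a rotation vector about the world's x, y, z in units of 5 degrees (1.0 is 5 degrees), a list of three; "fingers": the closure, from 0 (fully open) to 1 (shut). In form: [{"delta_pos": [dx, dy, dz], "dr": [wx, wy, wz], "fingers": fingers}, ...]. A call has exactly 8 rows; each row is the pose to reach, as a shift and turn from the pose commanded when the call began; what a row does not reach only later rows make up. A row lasts 1/12 s, in which the tool goes at most 41.7 mm and 7.16 degrees, less where a joint would pass 70% of its speed; a pose out of reach is approached as far as the arm can. A call with a gripper value outside its range is refused whole. The fingers move at their own pace and stop on an object; FORCE is the grip in N (left out, the last holds). Time passes only in rows, so rows that repeat a pose let the fingers close, or fill a call up. It gives the time, the measured TCP pose, the force, the opening and the grip force at its end, in the units of the state.
- manip.read_state(): the state, without advancing time (a new reading comes with each control period).
- imaging.snapshot(name): name is "side" or "top"; returns a dict with "pixels" (480x640x3 uint8, blue, green, red), "fx", "fy", "cx", "cy" (pixels), "eye" and "rotation" of the camera in the world. Camera axes: x right, y down, z forward; pixel columns grow to the right and rows downward; lengths in m; the calibration is good to about 2 mm. A picture is of the moment at which its call begins. There is no depth.
- manip.sign_off(): hands the job in; it is judged then, once.
The state is a dict: "clock": time; "joints": joint angles; "qvel": joint speeds; "joint_torque": joint torques, N m; "eef_pos": TCP position; "tool_rot": TCP orientation; "contact_force": force on the tool from outside, world axes, zero at the start; "ft_torque": the same for the moment, N m; "width": opening from 0.0 (shut) to 1.0 (fully open); "finger_force": force on a finger pad.
Only numpy, scipy, OpenCV 4.12 (cv2) and the standard library are available. Lean on these libraries where they do the work, as an engineer would, in place of code of your own. Each camera call takes 0.05 s, during which the arm holds its last target. There are 200 camera calls.

## Working session

There is one attempt and no reset: what is moved stays moved. The work goes in short steps, Python scripts to look and compute and a shell command to move; the robot and the scene stay as the last step left them, time stands still between calls to the robot, and variables do not carry over. Pictures are saved under pics/ and viewed, at most 14 in all, crops included, and the job is handed in when it is done.

```bash
mkdir -p pics; ls; python3 - <<'E'
from bench import manip, imaging
import cv2
for n in("side","top"):
    s=imaging.snapshot(n); cv2.imwrite(f"pics/{n}0.png",s["pixels"])
    print(n,s["fx"],s["fy"],s["cx"],s["cy"],s["eye"],s["rotation"])
print(manip.read_state())
E
```

```text
pics
side 612.8403118379268 612.8403118379268 328.92080319494556 229.7347541392831 [ 0.49490975 -1.81394916  0.81635848] [ 0.842119   -0.01763546  0.00468978 -0.53898291]
top 598.7700377824527 598.7700377824527 317.8936823509747 240.59054801462102 [ 0.33155457 -0.20294078  1.70418818] [ 0.70793337 -0.70348149  0.05111883 -0.03648294]
{'clock': 0.1, 'joints': array([ 1.1224943 ,  0.4179295 , -0.01031825,  1.61413053,  0.00470029,
        1.11070402, -0.05299579]), 'qvel': array([-0.00255612, -0.00032548,  0.00254153, -0.00199953, -0.00073218,
        0.00132933,  0.0015285 ]), 'joint_torque': array([ 1.68327726e-03, -8.65824294e+01,  6.80925865e-01, -4.35640991e+01,
        1.93088385e-02,  4.83365715e-03,  5.93460709e-05]), 'eef_pos': array([ 0.2471715 , -0.57370421,  0.2387063 ]), 'tool_rot': array([ 9.79382412e-01,  2.02014260e-01, -1.55791808e-04, -5.52188833e-04]), 'contact_force': array([-0.1506213 , -0.40874053, -0.10306768]), 'ft_torque': array([ 0.06111569, -0.03977427, -0.04223766]), 'finger_force': 0.0, 'width': 0.9964980530653774}
```

View pics/top0.png

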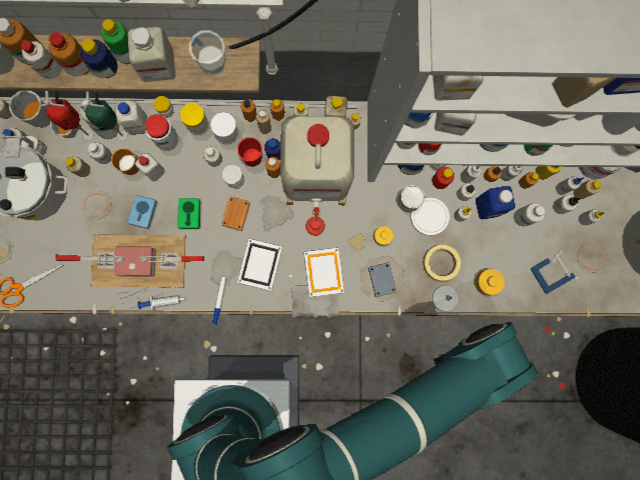

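View pics/side0.png

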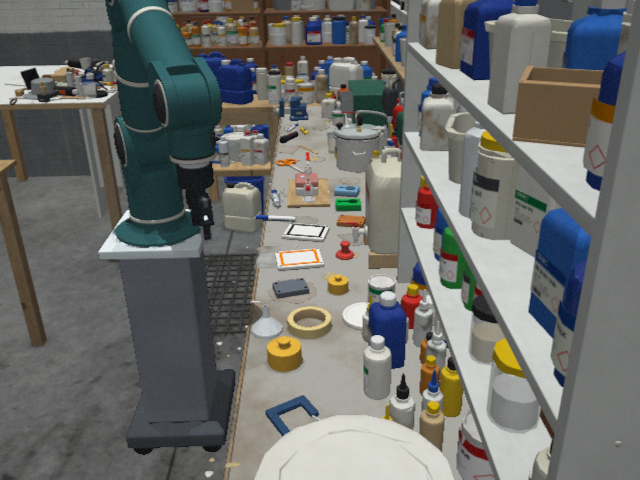

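Top view: blue mould (143,211), green mould (189,213), wood plate (235,212), black board (260,265), orange board (324,272), steel plate (382,279), small brass weight (383,236), knob (315,225). A large brass look-alike stands at (490,282). The side view agrees.

```bash
cat > h.py <<'E'
import numpy as np, cv2
from scipy.spatial.transform import Rotation as R
from bench import manip, imaging
def ray(s,uv,z):
    d=R.from_quat(s["rotation"]).apply([(uv[0]-s["cx"])/s["fx"],(uv[1]-s["cy"])/s["fy"],1])
    e=np.array(s["eye"]); return e+d*(z-e[2])/d[2]
def proj(s,p):
    c=R.from_quat(s["rotation"]).inv().apply(np.array(p)-s["eye"]); return c[0]/c[2]*s["fx"]+s["cx"],c[1]/c[2]*s["fy"]+s["cy"]
def blob(s,lo,hi,win,name,z,prin=True):
    x0,y0,x1,y1=win; hsv=cv2.cvtColor(s["pixels"],cv2.COLOR_BGR2HSV)[y0:y1,x0:x1]
    m=cv2.inRange(hsv,lo,hi)
    m=cv2.morphologyEx(m,cv2.MORPH_CLOSE,np.ones((3,3)))
    cs,_=cv2.findContours(m,cv2.RETR_EXTERNAL,cv2.CHAIN_APPROX_NONE)
    c=max(cs,key=cv2.contourArea).reshape(-1,2)+[x0,y0]
    P=np.array([ray(s,p,z)[:2] for p in c])
    # fit in mm on the plane
    r=cv2.minAreaRect((P*1000).astype(np.float32)); b=cv2.boxPoints(r)
    e=[b[1]-b[0],b[2]-b[1]]; l=max(e,key=np.linalg.norm); yaw=np.degrees(np.arctan2(l[1],l[0]))%180
    M=cv2.moments((P*1000).astype(np.float32).reshape(-1,1,2)); cen=(M["m10"]/M["m00"],M["m01"]/M["m00"])
    if prin: print(name,"rect c",np.round(r[0],1),"centroid",np.round(cen,1),"size",np.round(sorted(r[1]),1),"long-axis yaw",round(yaw,1))
    return c,r,cen,yaw
def hv(s,u,v): return cv2.cvtColor(s["pixels"],cv2.COLOR_BGR2HSV)[v,u]
E
python3 - <<'E'
from h import *
s=imaging.snapshot("top")
for n,u,v in[("blue",134,205),("green",182,205),("wood",235,212),("steel",382,279),("brass",383,236),("orange",306,260),("white",262,265),("bench",400,262),("bench2",210,190),("rim",390,236)]: print(n,hv(s,u,v))
blob(s,(95,60,60),(115,255,255),(120,185,165,235),"blue",.022)
blob(s,(50,120,20),(85,255,255),(165,185,212,240),"green",.024)
blob(s,(0,120,80),(20,255,255),(212,188,256,238),"wood",.016)
blob(s,(90,25,40),(130,255,140),(360,252,405,305),"steel",.016)
blob(s,(15,120,80),(32,255,255),(368,220,398,250),"brass",.030)
blob(s,(0,0,205),(180,40,255),(228,230,290,300),"black board",.012)
blob(s,(0,0,205),(180,40,255),(296,240,352,305),"orange board",.012)
blob(s,(10,120,120),(30,255,255),(296,240,352,305),"orange outline",.012)
blob(s,(0,0,0),(180,255,70),(238,238,284,293),"black outline",.012)
blob(s,(0,120,80),(8,255,255),(300,205,330,240),"knob",.022)
blob(s,(15,120,80),(32,255,255),(470,262,510,300),"bigbrass",.035)
big=cv2.resize(s["pixels"][180:310,115:415],None,fx=2.66,fy=2.66,interpolation=cv2.INTER_CUBIC); cv2.imwrite("pics/z.png",big)
print(manip.tips_ahead)
E
```

```text
blue [ 99  93 176]
green [ 70 213 141]
wood [ 14 189 186]
steel [103  13 133]
brass [ 24 190 235]
orange [ 24  11 232]
white [ 21  11 235]
bench [ 25  34 166]
bench2 [ 26  31 167]
rim [ 22 198 235]
blue rect c [620.6 261.5] centroid [620.6 261.6] size [60.4 84.1] long-axis yaw 165.6
green rect c [617.1 129.3] centroid [615.8 129.2] size [59.9 86.1] long-axis yaw 0.5
wood rect c [619.6  -1.2] centroid [619.7  -1.3] size [59.9 86. ] long-axis yaw 165.1Traceback (most recent call last):
  File "<stdin>", line 7, in <module>
  File "h.py", line 14, in blob
    c=max(cs,key=cv2.contourArea).reshape(-1,2)+[x0,y0]
      ~~~^^^^^^^^^^^^^^^^^^^^^^^^
ValueError: max() iterable argument is empty
```

```bash
python3 - <<'E'
from h import *
s=imaging.snapshot("top")
blob(s,(85,6,60),(130,255,150),(360,252,405,305),"steel",.016)
blob(s,(15,120,80),(32,255,255),(368,220,398,250),"brass",.030)
blob(s,(0,0,205),(180,40,255),(228,230,290,300),"black board",.012)
blob(s,(0,0,205),(180,40,255),(296,240,352,305),"orange board",.012)
blob(s,(10,120,120),(30,255,255),(296,240,352,305),"orange outline",.012)
blob(s,(0,0,0),(180,255,110),(238,238,284,293),"black outline",.012)
blob(s,(0,120,80),(8,255,255),(300,205,330,240),"knob",.022)
blob(s,(15,120,80),(32,255,255),(470,262,510,300),"bigbrass",.035)
# side-view check: colour centroids of the green mould/brass projected
t=imaging.snapshot("side")
for n,p in [("blue",(.621,.262,.011)),("green",(.616,.129,.012)),("brass",(.0,.0,.0))]: print(n,np.round(proj(t,p),1))
print(manip.tips_ahead)
big=cv2.resize(s["pixels"][180:310,115:415],None,fx=2.66,fy=2.66,interpolation=cv2.INTER_CUBIC); cv2.imwrite("pics/z.png",big)
E
```

```text
steel rect c [ 433.4 -418.7] centroid [ 433.6 -418.8] size [58.  83.7] long-axis yaw 13.8
brass rect c [ 556.3 -421.2] centroid [ 556.5 -421.2] size [51.1 54.4] long-axis yaw 179.6
black board rect c [474.4 -72.1] centroid [474.5 -72.3] size [ 97.1 127.4] long-axis yaw 166.8
orange board rect c [ 453.9 -253.8] centroid [ 453.8 -254.1] size [ 96.9 127.7] long-axis yaw 7.1
orange outline rect c [ 454.3 -254.3] centroid [ 454.1 -254.4] size [ 82.7 108.3] long-axis yaw 7.5
black outline rect c [476.3 -72.8] centroid [474.5 -72.7] size [ 82.5 112.1] long-axis yaw 167.6
knob rect c [ 595.3 -233.4] centroid [ 588.4 -228.5] size [50.9 77.3] long-axis yaw 154.1
bigbrass rect c [ 427.9 -718.7] centroid [ 427.6 -720. ] size [70.  82.1] long-axis yaw 90.3
blue [346.2 191.1]
green [347.1 204.8]
brass [158.7 228. ]
0.008
```

View pics/z.png

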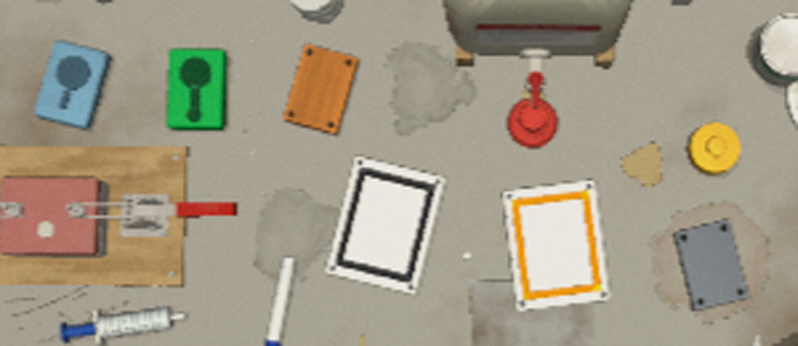

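The crop confirms the segmentation and shows the knob's foot near (530,122), clear of the orange board. All sizes match. Moving over the blue mould.

```bash

python3 -m creep '[{"delta_pos":[0.2,0.5,0],"dr":[0,0,-0.2],"fingers":0},{"delta_pos":[0.6,1.3,0],"dr":[0,0,-0.5],"fingers":0},{"delta_pos":[1.0,2.2,0],"dr":[0,0,-0.9],"fingers":0},{"delta_pos":[1.4,3.1,0],"dr":[0,0,-1.2],"fingers":0},{"delta_pos":[1.8,4.0,0],"dr":[0,0,-1.5],"fingers":0},{"delta_pos":[2.2,4.9,0],"dr":[0,0,-1.9],"fingers":0},{"delta_pos":[2.6,5.8,0],"dr":[0,0,-2.2],"fingers":0},{"delta_pos":[3.0,6.7,0],"dr":[0,0,-2.5],"fingers":0}]' 80
python3 -m creep '[{"delta_pos":[0.4,0.9,0],"dr":[0,0,-0.3],"fingers":0},{"delta_pos":[0.8,1.8,0],"dr":[0,0,-0.6],"fingers":0},{"delta_pos":[1.2,2.7,0],"dr":[0,0,-0.9],"fingers":0},{"delta_pos":[1.6,3.6,0],"dr":[0,0,-1.2],"fingers":0},{"delta_pos":[2.0,4.5,0],"dr":[0,0,-1.5],"fingers":0},{"delta_pos":[2.4,5.4,0],"dr":[0,0,-1.9],"fingers":0},{"delta_pos":[2.8,6.3,0],"dr":[0,0,-2.2],"fingers":0},{"delta_pos":[3.2,7.2,0],"dr":[0,0,-2.5],"fingers":0}]'
python3 -m creep '[{"delta_pos":[0.4,0.9,0],"dr":[0,0,-0.3],"fingers":0},{"delta_pos":[0.8,1.8,0],"dr":[0,0,-0.6],"fingers":0},{"delta_pos":[1.2,2.7,0],"dr":[0,0,-0.9],"fingers":0},{"delta_pos":[1.6,3.6,0],"dr":[0,0,-1.2],"fingers":0},{"delta_pos":[2.0,4.5,0],"dr":[0,0,-1.5],"fingers":0},{"delta_pos":[2.4,5.4,0],"dr":[0,0,-1.9],"fingers":0},{"delta_pos":[2.8,6.3,0],"dr":[0,0,-2.2],"fingers":0},{"delta_pos":[3.1,7.0,0],"dr":[0,0,-2.5],"fingers":0}]'
cat >> h.py <<'E'
def go(x,y,z,yaw):
    "units to go: target mm, closing-line yaw deg"
    st=manip.read_state(); p=st["eef_pos"]; r=R.from_quat(st["tool_rot"]); a=r.apply([0,1,0]); t=r.apply([0,0,1])
    c=np.degrees(np.arctan2(a[1],a[0])); d=(yaw-c+90)%180-90
    print("t",round(st["clock"],2),"tcp mm",np.round(p*1000,1),"close yaw",round(c,1),"tool z",np.round(t,3),"q",np.round(st["joints"],2),"w",round(st["width"],3),"ff",round(st["finger_force"],1),"F",np.round(st["contact_force"],1))
    print("  delta units",np.round((np.array([x,y,z])/1000-p)/.04,3),"dr z",round(d/5,2))
E
python3 -c "
from h import *
go(620.6,261.5,12,75.6)"
```

```text
clock: 0.92
eef_pos: [0.3676, -0.3042, 0.2394]
tool_rot: [0.996, 0.093, 0.0, 0.0]
contact_force: [1.6, -0.6, -0.2]
width: 0.999
finger_force: 0.0
clock: 1.58
eef_pos: [0.4957, -0.0161, 0.2395]
tool_rot: [1.0, -0.016, 0.0, 0.0]
contact_force: [0.5, -0.3, 0.6]
width: 1.001
finger_force: 0.0
clock: 2.25
eef_pos: [0.6197, 0.265, 0.2389]
tool_rot: [0.992, -0.124, -0.0, -0.0]
contact_force: [1.0, -0.4, 0.5]
width: 0.998
finger_force: 0.0
t 2.25 tcp mm [619.7 265.  238.9] close yaw -104.2 tool z [-0.     0.001 -1.   ] q [-0.17  0.54 -0.4   1.47  0.22  1.18 -2.43] w 0.998 ff 0.0 F [ 1.  -0.4  0.5]
  delta units [ 0.023 -0.089 -5.672] dr z -0.04
```

```bash

python3 -m creep '[{"delta_pos":[0.02,-0.09,-0.8],"dr":[0,0,0],"fingers":0},{"delta_pos":[0.02,-0.09,-1.8],"dr":[0,0,0],"fingers":0},{"delta_pos":[0.02,-0.09,-2.8],"dr":[0,0,0],"fingers":0},{"delta_pos":[0.02,-0.09,-3.8],"dr":[0,0,0],"fingers":0},{"delta_pos":[0.02,-0.09,-4.6],"dr":[0,0,0],"fingers":0},{"delta_pos":[0.02,-0.09,-5.2],"dr":[0,0,0],"fingers":0},{"delta_pos":[0.02,-0.09,-5.55],"dr":[0,0,0],"fingers":0},{"delta_pos":[0.02,-0.09,-5.7],"dr":[0,0,0],"fingers":0}]' 80
python3 -c "
from h import *
go(620.6,261.5,12,75.6)
cv2.imwrite('pics/a1.png',cv2.resize(imaging.snapshot('side')['pixels'][140:260,260:420],None,fx=5,fy=5,interpolation=cv2.INTER_CUBIC))"
python3 -m creep '[{"delta_pos":[0,0,0],"dr":[0,0,0],"fingers":0.2},{"delta_pos":[0,0,0],"dr":[0,0,0],"fingers":0.3},{"delta_pos":[0,0,0],"dr":[0,0,0],"fingers":0.4},{"delta_pos":[0,0,0],"dr":[0,0,0],"fingers":0.6},{"delta_pos":[0,0,0],"dr":[0,0,0],"fingers":1},{"delta_pos":[0,0,0],"dr":[0,0,0],"fingers":1},{"delta_pos":[0,0,0],"dr":[0,0,0],"fingers":1},{"delta_pos":[0,0,0],"dr":[0,0,0],"fingers":1}]' 60
python3 -c "
from h import *
go(620.6,261.5,12,75.6)
cv2.imwrite('pics/a2.png',cv2.resize(imaging.snapshot('side')['pixels'][140:260,260:420],None,fx=5,fy=5,interpolation=cv2.INTER_CUBIC))"
```

```text
clock: 2.92
eef_pos: [0.6192, 0.258, 0.0091]
tool_rot: [0.992, -0.124, -0.001, 0.001]
contact_force: [0.5, 0.0, -0.1]
width: 1.003
finger_force: 0.0
t 2.92 tcp mm [619.2 258.    9.1] close yaw -104.2 tool z [-0.003 -0.001 -1.   ] q [-0.21  0.79 -0.33  1.61  0.33  0.8  -2.5 ] w 1.003 ff 0.0 F [ 0.5  0.  -0.1]
  delta units [0.036 0.087 0.073] dr z -0.04
clock: 3.63
eef_pos: [0.6212, 0.2592, 0.0137]
tool_rot: [0.992, -0.124, 0.001, -0.001]
contact_force: [-1.6, 0.2, 6.6]
width: 0.683
finger_force: 65.1
t 3.63 tcp mm [621.2 259.2  13.7] close yaw -104.2 tool z [ 0.003  0.001 -1.   ] q [-0.21  0.79 -0.33  1.61  0.33  0.8  -2.5 ] w 0.683 ff 65.1 F [-1.6  0.2  6.6]
  delta units [-0.016  0.058 -0.041] dr z -0.04
```

View pics/a2.png

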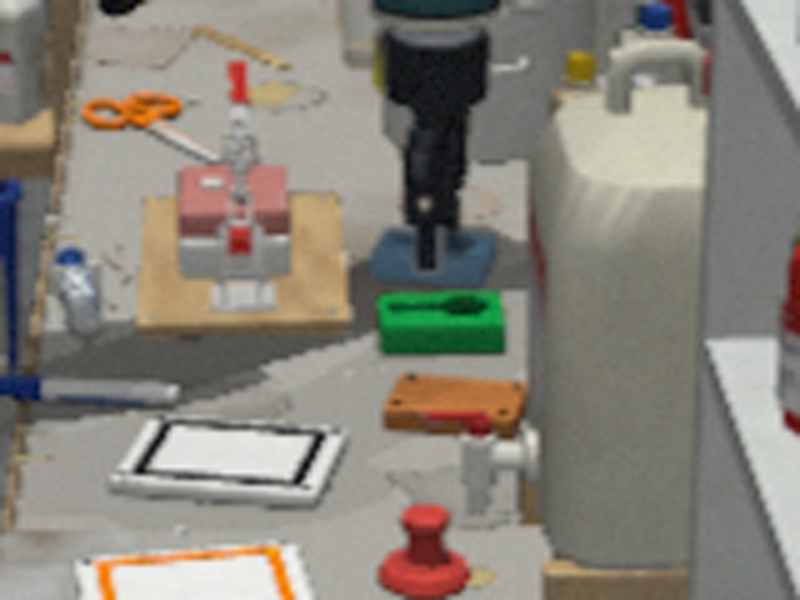

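The view shows the fingers down astride the blue mould, about (430,250), with the green and wood pieces untouched. Lifting.

```bash

python3 -m creep '[{"delta_pos":[0,0,0.2],"dr":[0,0,0],"fingers":1},{"delta_pos":[0,0,0.6],"dr":[0,0,0],"fingers":1},{"delta_pos":[0,0,1.2],"dr":[0,0,0],"fingers":1},{"delta_pos":[0,0,1.8],"dr":[0,0,0],"fingers":1},{"delta_pos":[0,0,2.3],"dr":[0,0,0],"fingers":1},{"delta_pos":[0,0,2.5],"dr":[0,0,0],"fingers":1},{"delta_pos":[0,0,2.5],"dr":[0,0,0],"fingers":1},{"delta_pos":[0,0,2.5],"dr":[0,0,0],"fingers":1}]' 80
python3 -c "
from h import *
go(454,-254,112,97.3)
s=imaging.snapshot('side');
print(proj(s,manip.read_state()['eef_pos']))
cv2.imwrite('pics/a3.png',cv2.resize(s['pixels'][120:240,260:420],None,fx=5,fy=5,interpolation=cv2.INTER_CUBIC))"
```

```text
clock: 4.35
eef_pos: [0.6201, 0.2582, 0.1115]
tool_rot: [0.992, -0.124, 0.0, -0.0]
contact_force: [-0.4, 1.1, -2.9]
width: 0.674
finger_force: 87.6
t 4.35 tcp mm [620.1 258.2 111.5] close yaw -104.2 tool z [ 0.001  0.    -1.   ] q [-0.18  0.66 -0.37  1.58  0.28  0.96 -2.46] w 0.674 ff 87.6 F [-0.4  1.1 -2.9]
  delta units [-4.1530e+00 -1.2805e+01  1.2000e-02] dr z 4.3
(np.float64(345.93745264998324), np.float64(165.31608240240516))
```

View pics/a3.png

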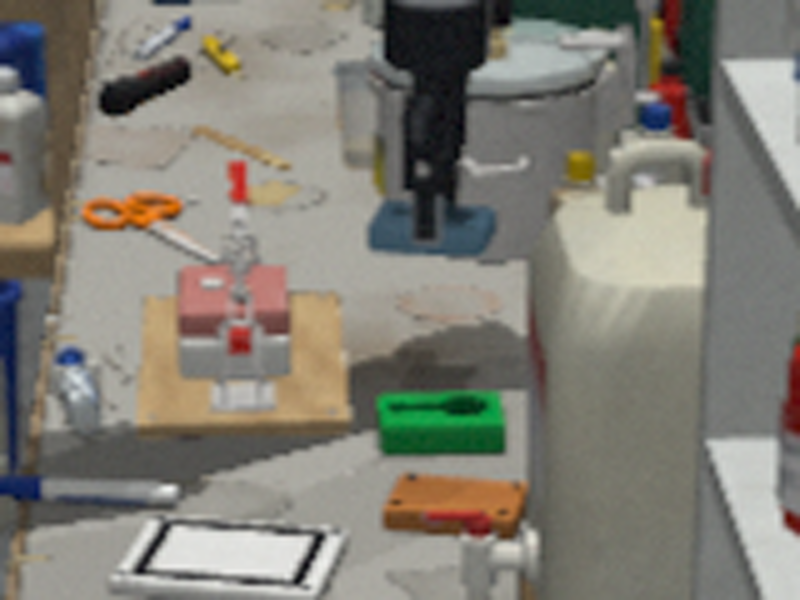

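The mould is held level at (432,228). Carrying it to the orange board.

```bash

python3 -m creep '[{"delta_pos":[-0.1,-0.4,0],"dr":[0,0,0.1],"fingers":1},{"delta_pos":[-0.4,-1.2,0],"dr":[0,0,0.4],"fingers":1},{"delta_pos":[-0.7,-2.1,0],"dr":[0,0,0.7],"fingers":1},{"delta_pos":[-1.0,-3.0,0],"dr":[0,0,1.0],"fingers":1},{"delta_pos":[-1.3,-3.9,0],"dr":[0,0,1.3],"fingers":1},{"delta_pos":[-1.5,-4.8,0],"dr":[0,0,1.6],"fingers":1},{"delta_pos":[-1.8,-5.7,0],"dr":[0,0,1.9],"fingers":1},{"delta_pos":[-2.1,-6.6,0],"dr":[0,0,2.2],"fingers":1}]'
python3 -m creep '[{"delta_pos":[-0.3,-0.9,0],"dr":[0,0,0.3],"fingers":1},{"delta_pos":[-0.6,-1.8,0],"dr":[0,0,0.6],"fingers":1},{"delta_pos":[-0.9,-2.7,0],"dr":[0,0,0.9],"fingers":1},{"delta_pos":[-1.2,-3.6,0],"dr":[0,0,1.2],"fingers":1},{"delta_pos":[-1.5,-4.5,0],"dr":[0,0,1.5],"fingers":1},{"delta_pos":[-1.8,-5.4,0],"dr":[0,0,1.8],"fingers":1},{"delta_pos":[-2.0,-6.0,0],"dr":[0,0,2.0],"fingers":1},{"delta_pos":[-2.04,-6.21,0],"dr":[0,0,2.1],"fingers":1}]'
python3 -m creep '[{"delta_pos":[0,0,-0.3],"dr":[0,0,0],"fingers":1},{"delta_pos":[0,0,-0.7],"dr":[0,0,0],"fingers":1},{"delta_pos":[0,0,-1.1],"dr":[0,0,0],"fingers":1},{"delta_pos":[0,0,-1.4],"dr":[0,0,0],"fingers":1},{"delta_pos":[0,0,-1.6],"dr":[0,0,0],"fingers":1},{"delta_pos":[0,0,-1.7],"dr":[0,0,0],"fingers":1},{"delta_pos":[0,0,-1.7],"dr":[0,0,0],"fingers":1},{"delta_pos":[0,0,-1.7],"dr":[0,0,0],"fingers":1}]'
python3 -c "
from h import *
go(454.5,-254.1,25,97.3)"
```

```text
clock: 5.07
eef_pos: [0.5346, -0.0072, 0.1101]
tool_rot: [1.0, -0.027, -0.001, -0.0]
contact_force: [1.3, -0.5, -2.0]
width: 0.673
finger_force: 87.6
clock: 5.73
eef_pos: [0.4518, -0.2579, 0.11]
tool_rot: [0.998, 0.062, -0.001, -0.0]
contact_force: [0.2, -0.1, -2.7]
width: 0.679
finger_force: 87.6
clock: 6.4
eef_pos: [0.4548, -0.2537, 0.0434]
tool_rot: [0.998, 0.064, 0.0, -0.0]
contact_force: [0.3, -0.3, -1.3]
width: 0.676
finger_force: 87.6
t 6.4 tcp mm [ 454.8 -253.7   43.4] close yaw -82.7 tool z [ 0.  0. -1.] q [ 0.74  0.54 -0.35  2.    0.3   0.65 -1.25] w 0.676 ff 87.6 F [ 0.3 -0.3 -1.3]
  delta units [-0.007 -0.01  -0.46 ] dr z -0.01
```

```bash

python3 -m creep '[{"delta_pos":[0,-0.01,-0.1],"dr":[0,0,0],"fingers":1},{"delta_pos":[0,-0.01,-0.2],"dr":[0,0,0],"fingers":1},{"delta_pos":[0,-0.01,-0.3],"dr":[0,0,0],"fingers":1},{"delta_pos":[0,-0.01,-0.4],"dr":[0,0,0],"fingers":1},{"delta_pos":[0,-0.01,-0.45],"dr":[0,0,0],"fingers":1},{"delta_pos":[0,-0.01,-0.45],"dr":[0,0,0],"fingers":1},{"delta_pos":[0,-0.01,-0.45],"dr":[0,0,0],"fingers":1},{"delta_pos":[0,-0.01,-0.45],"dr":[0,0,0],"fingers":1}]'
python3 -c "
from h import *
go(454.5,-254.1,25,97.3)"
```

```text
clock: 7.07
eef_pos: [0.4544, -0.2544, 0.0258]
tool_rot: [0.998, 0.064, -0.0, 0.0]
contact_force: [-6.9, 2.4, 17.4]
width: 0.675
finger_force: 89.9
t 7.07 tcp mm [ 454.4 -254.4   25.8] close yaw -82.7 tool z [-0. -0. -1.] q [ 0.73  0.57 -0.34  2.    0.32  0.62 -1.26] w 0.675 ff 89.9 F [-6.9  2.4 17.4]
  delta units [ 0.002  0.008 -0.02 ] dr z 0.0
```

```bash

python3 -m creep '[{"delta_pos":[0,0,0.03],"dr":[0,0,0],"fingers":0.5},{"delta_pos":[0,0,0.03],"dr":[0,0,0],"fingers":0.3},{"delta_pos":[0,0,0.03],"dr":[0,0,0],"fingers":0.2},{"delta_pos":[0,0,0.03],"dr":[0,0,0],"fingers":0.1},{"delta_pos":[0,0,0.03],"dr":[0,0,0],"fingers":0},{"delta_pos":[0,0,0.03],"dr":[0,0,0],"fingers":0},{"delta_pos":[0,0,0.1],"dr":[0,0,0],"fingers":0},{"delta_pos":[0,0,0.3],"dr":[0,0,0],"fingers":0}]'
python3 -m creep '[{"delta_pos":[0,0,0.3],"dr":[0,0,0],"fingers":0},{"delta_pos":[0,0,0.8],"dr":[0,0,0],"fingers":0},{"delta_pos":[0,0,1.5],"dr":[0,0,0],"fingers":0},{"delta_pos":[0,0,2],"dr":[0,0,0],"fingers":0},{"delta_pos":[0.6,1,2],"dr":[0,0,-0.5],"fingers":0},{"delta_pos":[1.1,1.9,2],"dr":[0,0,-1],"fingers":0},{"delta_pos":[1.6,2.8,2],"dr":[0,0,-1.5],"fingers":0},{"delta_pos":[2,3.6,2],"dr":[0,0,-2],"fingers":0}]'
python3 -c "
from h import *
go(619.7,-1.3,120,75.1)
s=imaging.snapshot('top')
blob(s,(0,120,80),(20,255,255),(212,188,256,238),'wood',.016)
"
```

```text
clock: 7.73
eef_pos: [0.454, -0.2541, 0.0369]
tool_rot: [0.998, 0.064, -0.001, -0.0]
contact_force: [-0.8, 1.1, -0.1]
width: 1.0
finger_force: 0.0
clock: 8.4
eef_pos: [0.5356, -0.1087, 0.1189]
tool_rot: [1.0, -0.025, 0.001, 0.0]
contact_force: [0.1, -0.5, -0.1]
width: 0.999
finger_force: 0.0
t 8.4 tcp mm [ 535.6 -108.7  118.9] close yaw -92.8 tool z [ 0.002 -0.    -1.   ] q [ 0.47  0.46 -0.4   1.9   0.24  0.83 -1.68] w 0.999 ff 0.0 F [ 0.1 -0.5 -0.1]
  delta units [2.103 2.685 0.027] dr z -2.41
wood rect c [623.2  18.1] centroid [619.7  17.1] size [30.1 87. ] long-axis yaw 175.0
```

```bash

python3 -m creep '[{"delta_pos":[0.4,0.5,0],"dr":[0,0,-0.5],"fingers":0},{"delta_pos":[0.9,1.1,0],"dr":[0,0,-1],"fingers":0},{"delta_pos":[1.4,1.8,0],"dr":[0,0,-1.6],"fingers":0},{"delta_pos":[1.8,2.3,0],"dr":[0,0,-2.1],"fingers":0},{"delta_pos":[2.1,2.68,0],"dr":[0,0,-2.4],"fingers":0},{"delta_pos":[2.1,2.68,0],"dr":[0,0,-2.4],"fingers":0},{"delta_pos":[2.1,2.68,0],"dr":[0,0,-2.4],"fingers":0},{"delta_pos":[2.1,2.68,0],"dr":[0,0,-2.4],"fingers":0}]'
python3 -c "
from h import *
go(619.7,-1.3,13,75.1)
s=imaging.snapshot('top')
blob(s,(95,60,60),(115,255,255),(296,240,352,305),'blue on orange',.034)
blob(s,(0,0,205),(180,40,255),(296,240,352,305),'orange board',.012)
blob(s,(10,120,120),(30,255,255),(296,240,352,305),'orange outline',.012)
x=np.hstack([cv2.resize(s['pixels'][235:310,290:360],None,fx=5.5,fy=5.5,interpolation=cv2.INTER_CUBIC),cv2.resize(s['pixels'][175:250,200:270],None,fx=5.5,fy=5.5,interpolation=cv2.INTER_CUBIC)])
cv2.imwrite('pics/b1.png',x)
"
```

```text
clock: 9.12
eef_pos: [0.6182, -0.0039, 0.1179]
tool_rot: [0.992, -0.128, 0.0, 0.0]
contact_force: [-0.4, -0.4, 0.3]
width: 1.002
finger_force: 0.0
t 9.12 tcp mm [618.2  -3.9 117.9] close yaw -104.7 tool z [ 0. -0. -1.] q [ 0.22  0.56 -0.35  1.72  0.24  0.9  -2.06] w 1.002 ff 0.0 F [-0.4 -0.4  0.3]
  delta units [ 0.038  0.065 -2.622] dr z -0.04
blue on orange rect c [ 453.6 -253.9] centroid [ 453.6 -254.1] size [56.9 82.5] long-axis yaw 7.2
orange board rect c [ 454.2 -254.8] centroid [ 453.9 -254.4] size [ 98.4 128.3] long-axis yaw 6.9
orange outline rect c [ 454.3 -254.3] centroid [ 454.  -254.4] size [ 82.7 108.3] long-axis yaw 7.5
```

View pics/b1.png

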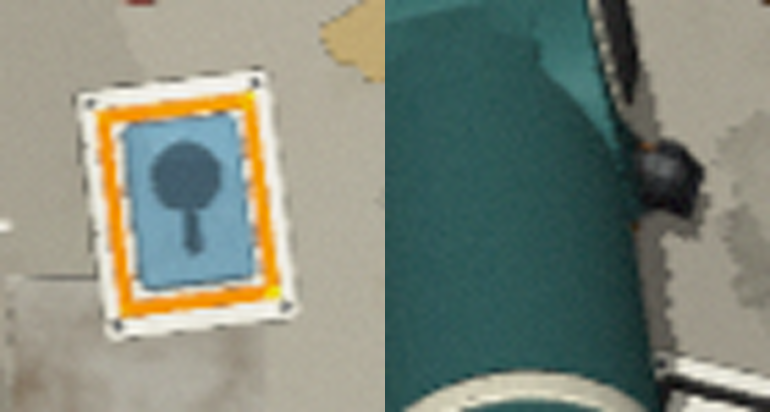

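The blue mould sits centred in the orange outline (crop: mould about (190,200), even white margin all round). Now the wood plate.

```bash

python3 -m creep '[{"delta_pos":[0.03,0.05,-0.4],"dr":[0,0,0],"fingers":0},{"delta_pos":[0.03,0.05,-1],"dr":[0,0,0],"fingers":0},{"delta_pos":[0.03,0.05,-1.7],"dr":[0,0,0],"fingers":0},{"delta_pos":[0.03,0.05,-2.2],"dr":[0,0,0],"fingers":0},{"delta_pos":[0.03,0.05,-2.5],"dr":[0,0,0],"fingers":0},{"delta_pos":[0.03,0.05,-2.6],"dr":[0,0,0],"fingers":0},{"delta_pos":[0.03,0.05,-2.6],"dr":[0,0,0],"fingers":0},{"delta_pos":[0.03,0.05,-2.6],"dr":[0,0,0],"fingers":0}]'
python3 -m creep '[{"delta_pos":[0,0,0],"dr":[0,0,0],"fingers":0.2},{"delta_pos":[0,0,0],"dr":[0,0,0],"fingers":0.3},{"delta_pos":[0,0,0],"dr":[0,0,0],"fingers":0.4},{"delta_pos":[0,0,0],"dr":[0,0,0],"fingers":0.6},{"delta_pos":[0,0,0],"dr":[0,0,0],"fingers":1},{"delta_pos":[0,0,0],"dr":[0,0,0],"fingers":1},{"delta_pos":[0,0,0],"dr":[0,0,0],"fingers":1},{"delta_pos":[0,0,0],"dr":[0,0,0],"fingers":1}]' 60
python3 -m creep '[{"delta_pos":[0,0,0.2],"dr":[0,0,0],"fingers":1},{"delta_pos":[0,0,0.6],"dr":[0,0,0],"fingers":1},{"delta_pos":[0,0,1.2],"dr":[0,0,0],"fingers":1},{"delta_pos":[0,0,1.8],"dr":[0,0,0],"fingers":1},{"delta_pos":[0,0,2.3],"dr":[0,0,0],"fingers":1},{"delta_pos":[0,0,2.5],"dr":[0,0,0],"fingers":1},{"delta_pos":[0,0,2.5],"dr":[0,0,0],"fingers":1},{"delta_pos":[0,0,2.5],"dr":[0,0,0],"fingers":1}]' 80
python3 -c "
from h import *
go(454,-254.3,110,97.3)
s=imaging.snapshot('side')
u,v=map(int,proj(s,manip.read_state()['eef_pos'])); print(u,v)
cv2.imwrite('pics/b2.png',cv2.resize(s['pixels'][v-40:v+40,u-50:u+50],None,fx=6,fy=6,interpolation=cv2.INTER_CUBIC))"
```

```text
clock: 9.83
eef_pos: [0.6202, -0.0015, 0.0144]
tool_rot: [0.992, -0.128, 0.001, -0.0]
contact_force: [-1.3, -0.0, 0.3]
width: 1.001
finger_force: 0.0
clock: 10.5
eef_pos: [0.6203, -0.0012, 0.0149]
tool_rot: [0.992, -0.128, 0.001, 0.0]
contact_force: [-5.5, -1.2, 15.5]
width: 0.674
finger_force: 60.9
clock: 11.17
eef_pos: [0.6195, -0.0013, 0.113]
tool_rot: [0.992, -0.128, 0.0, 0.0]
contact_force: [-0.0, -0.1, -0.6]
width: 0.662
finger_force: 84.9
t 11.17 tcp mm [619.5  -1.3 113. ] close yaw -104.7 tool z [ 0. -0. -1.] q [ 0.21  0.57 -0.35  1.72  0.24  0.89 -2.07] w 0.662 ff 84.9 F [-0.  -0.1 -0.6]
  delta units [-4.139 -6.324 -0.076] dr z 4.4
350 191
```

View pics/b2.png

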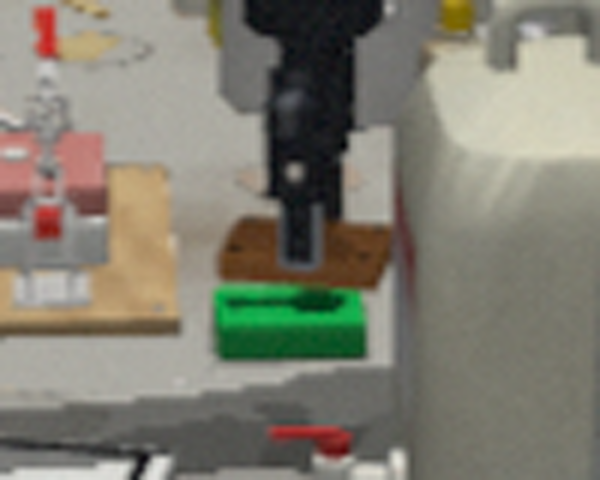

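The wood plate is held level at (305,250). Carrying it over.

```bash

python3 -m creep '[{"delta_pos":[-0.3,-0.5,0],"dr":[0,0,0.3],"fingers":1},{"delta_pos":[-0.8,-1.2,0],"dr":[0,0,0.8],"fingers":1},{"delta_pos":[-1.3,-2.0,0],"dr":[0,0,1.4],"fingers":1},{"delta_pos":[-1.9,-2.9,0],"dr":[0,0,2.0],"fingers":1},{"delta_pos":[-2.4,-3.7,0],"dr":[0,0,2.6],"fingers":1},{"delta_pos":[-2.9,-4.5,0],"dr":[0,0,3.1],"fingers":1},{"delta_pos":[-3.4,-5.3,0],"dr":[0,0,3.6],"fingers":1},{"delta_pos":[-3.9,-6.0,0],"dr":[0,0,4.2],"fingers":1}]'
python3 -m creep '[{"delta_pos":[-0.24,-0.32,0],"dr":[0,0,0.2],"fingers":1},{"delta_pos":[-0.24,-0.32,-0.2],"dr":[0,0,0.2],"fingers":1},{"delta_pos":[-0.24,-0.32,-0.5],"dr":[0,0,0.2],"fingers":1},{"delta_pos":[-0.24,-0.32,-0.9],"dr":[0,0,0.2],"fingers":1},{"delta_pos":[-0.24,-0.32,-1.2],"dr":[0,0,0.2],"fingers":1},{"delta_pos":[-0.24,-0.32,-1.3],"dr":[0,0,0.2],"fingers":1},{"delta_pos":[-0.24,-0.32,-1.3],"dr":[0,0,0.2],"fingers":1},{"delta_pos":[-0.24,-0.32,-1.3],"dr":[0,0,0.2],"fingers":1}]'
python3 -c "
from h import *
go(454,-254.2,48.5,97.3)"
```

```text
clock: 11.88
eef_pos: [0.4617, -0.2428, 0.112]
tool_rot: [0.998, 0.056, -0.001, -0.0]
contact_force: [0.3, -1.2, -0.8]
width: 0.659
finger_force: 85.0
clock: 12.55
eef_pos: [0.4543, -0.2533, 0.061]
tool_rot: [0.998, 0.064, -0.0, -0.0]
contact_force: [-0.6, 1.6, -1.0]
width: 0.664
finger_force: 85.0
t 12.55 tcp mm [ 454.3 -253.3   61. ] close yaw -82.6 tool z [-0.001  0.001 -1.   ] q [ 0.76  0.51 -0.38  1.99  0.29  0.69 -1.24] w 0.664 ff 85.0 F [-0.6  1.6 -1. ]
  delta units [-0.009 -0.022 -0.313] dr z -0.01
```

```bash

python3 -m creep '[{"delta_pos":[-0.01,-0.02,-0.1],"dr":[0,0,0],"fingers":1},{"delta_pos":[-0.01,-0.02,-0.18],"dr":[0,0,0],"fingers":1},{"delta_pos":[-0.01,-0.02,-0.24],"dr":[0,0,0],"fingers":1},{"delta_pos":[-0.01,-0.02,-0.29],"dr":[0,0,0],"fingers":1},{"delta_pos":[-0.01,-0.02,-0.32],"dr":[0,0,0],"fingers":1},{"delta_pos":[-0.01,-0.02,-0.32],"dr":[0,0,0],"fingers":1},{"delta_pos":[-0.01,-0.02,-0.32],"dr":[0,0,0],"fingers":1},{"delta_pos":[-0.01,-0.02,-0.32],"dr":[0,0,0],"fingers":1}]'
python3 -c "
from h import *
go(454,-254.2,48.5,97.3)"
```

```text
clock: 13.22
eef_pos: [0.4537, -0.2549, 0.0491]
tool_rot: [0.998, 0.064, -0.0, 0.0]
contact_force: [-6.1, 2.4, 16.4]
width: 0.662
finger_force: 87.2
t 13.22 tcp mm [ 453.7 -254.9   49.1] close yaw -82.7 tool z [-0. -0. -1.] q [ 0.75  0.53 -0.37  2.    0.3   0.67 -1.25] w 0.662 ff 87.2 F [-6.1  2.4 16.4]
  delta units [ 0.006  0.016 -0.016] dr z -0.0
```

```bash

python3 -m creep '[{"delta_pos":[0,0,0.03],"dr":[0,0,0],"fingers":0.5},{"delta_pos":[0,0,0.03],"dr":[0,0,0],"fingers":0.3},{"delta_pos":[0,0,0.03],"dr":[0,0,0],"fingers":0.2},{"delta_pos":[0,0,0.03],"dr":[0,0,0],"fingers":0.1},{"delta_pos":[0,0,0.03],"dr":[0,0,0],"fingers":0},{"delta_pos":[0,0,0.03],"dr":[0,0,0],"fingers":0},{"delta_pos":[0,0,0.1],"dr":[0,0,0],"fingers":0},{"delta_pos":[0,0,0.3],"dr":[0,0,0],"fingers":0}]'
python3 -m creep '[{"delta_pos":[0,0,0.3],"dr":[0,0,0],"fingers":0},{"delta_pos":[0,0,0.8],"dr":[0,0,0],"fingers":0},{"delta_pos":[0,0,1.5],"dr":[0,0,0],"fingers":0},{"delta_pos":[0.2,-0.4,1.7],"dr":[0,0,0],"fingers":0},{"delta_pos":[0.7,-1.2,1.7],"dr":[0,0,0],"fingers":0},{"delta_pos":[1.2,-2,1.7],"dr":[0,0,0],"fingers":0},{"delta_pos":[1.7,-2.8,1.7],"dr":[0,0,0],"fingers":0},{"delta_pos":[2.2,-3.6,1.7],"dr":[0,0,0],"fingers":0}]'
python3 -c "
from h import *
go(556.5,-421.2,18,97.3)
s=imaging.snapshot('top')
blob(s,(0,120,80),(20,255,255),(296,240,352,305),'wood on orange',.050)
cv2.imwrite('pics/c1.png',cv2.resize(s['pixels'][210:310,280:420],None,fx=5,fy=5,interpolation=cv2.INTER_CUBIC))"
```

```text
clock: 13.88
eef_pos: [0.4532, -0.2545, 0.0601]
tool_rot: [0.998, 0.064, -0.001, -0.0]
contact_force: [-0.7, -0.1, 0.0]
width: 1.001
finger_force: 0.0
clock: 14.55
eef_pos: [0.5425, -0.4006, 0.1302]
tool_rot: [0.998, 0.064, 0.0, 0.0]
contact_force: [0.3, 0.8, 0.4]
width: 0.996
finger_force: 0.0
t 14.55 tcp mm [ 542.5 -400.6  130.2] close yaw -82.7 tool z [ 0.001 -0.001 -1.   ] q [ 0.85  0.64 -0.37  1.56  0.26  0.99 -1.04] w 0.996 ff 0.0 F [0.3 0.8 0.4]
  delta units [ 0.351 -0.516 -2.805] dr z 0.0
wood on orange rect c [ 451.5 -253.4] centroid [ 451.1 -253.6] size [ 81.3 105.9] long-axis yaw 7.5
```

View pics/c1.png

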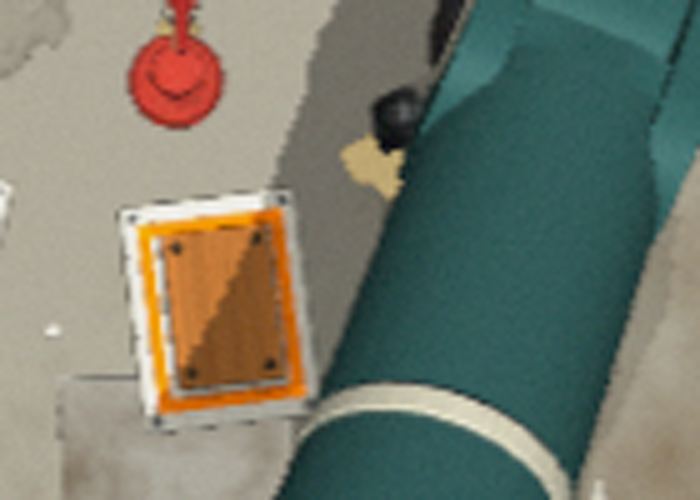

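```bash
python3 - <<'E'
from h import *
s=imaging.snapshot('top')
hsv=cv2.cvtColor(s['pixels'],cv2.COLOR_BGR2HSV)
for r in (265,272,279): print(r,[tuple(map(int,hsv[r,c])) for c in range(305,346)])
print('proj orange ctr',proj(s,(.4541,-.2543,.012)), 'wood top expected',proj(s,(.4541,-.2543,.050)))
E
```

```text
265 [(26, 24, 180), (27, 11, 226), (23, 10, 238), (16, 94, 240), (20, 255, 241), (20, 255, 242), (17, 53, 241), (24, 21, 186), (13, 140, 182), (14, 184, 216), (14, 181, 207), (14, 181, 199), (14, 177, 200), (14, 182, 193), (14, 177, 187), (14, 186, 188), (14, 182, 192), (14, 183, 198), (14, 181, 197), (15, 182, 196), (14, 183, 188), (15, 181, 193), (14, 185, 165), (13, 174, 136), (13, 184, 125), (14, 186, 125), (14, 184, 133), (14, 185, 138), (14, 181, 137), (13, 118, 125), (12, 199, 158), (15, 255, 198), (15, 255, 205), (11, 87, 185), (26, 23, 170), (21, 24, 139), (22, 25, 110), (24, 31, 114), (25, 30, 112), (28, 28, 111), (21, 31, 115)]
272 [(26, 31, 174), (25, 22, 212), (27, 12, 234), (22, 12, 240), (16, 94, 242), (20, 255, 243), (18, 215, 231), (16, 87, 197), (17, 36, 142), (13, 155, 188), (14, 182, 217), (14, 186, 199), (14, 177, 195), (14, 175, 197), (14, 183, 190), (14, 183, 187), (14, 180, 190), (14, 180, 196), (14, 175, 200), (13, 176, 164), (15, 185, 128), (13, 175, 121), (14, 178, 123), (14, 187, 127), (13, 186, 129), (14, 181, 128), (14, 179, 131), (15, 176, 135), (13, 18
[... 301 characters left out ...]
42), (18, 143, 241), (18, 39, 238), (16, 37, 185), (14, 163, 188), (14, 181, 211), (14, 181, 200), (15, 183, 192), (13, 179, 195), (14, 177, 157), (14, 183, 121), (16, 186, 122), (14, 177, 130), (15, 186, 130), (13, 169, 131), (14, 180, 125), (13, 179, 124), (14, 185, 127), (15, 188, 129), (14, 184, 130), (14, 189, 124), (13, 176, 129), (14, 185, 135), (14, 186, 140), (14, 187, 138), (13, 139, 123), (13, 203, 157), (15, 255, 196), (14, 220, 194), (13, 71, 173), (28, 26, 167), (30, 26, 128), (26, 36, 106), (19, 37, 117), (23, 30, 112)]
proj orange ctr (np.float64(323.667202933106), np.float64(271.64177166792746)) wood top expected (np.float64(324.0874895583545), np.float64(270.6515420679247))
```

Row profile: the wood spans columns 313.5–335 at row 272, centred on the outline (323.9 + parallax), so it lies right. Now the weight: squeeze it once lightly, then again at 90° to centre it on both axes.

```bash

python3 -m creep '[{"delta_pos":[0.2,-0.3,0],"dr":[0,0,0],"fingers":0},{"delta_pos":[0.37,-0.56,-0.3],"dr":[0,0,0],"fingers":0},{"delta_pos":[0.37,-0.56,-0.9],"dr":[0,0,0],"fingers":0},{"delta_pos":[0.37,-0.56,-1.6],"dr":[0,0,0],"fingers":0},{"delta_pos":[0.37,-0.56,-2.2],"dr":[0,0,0],"fingers":0},{"delta_pos":[0.37,-0.56,-2.6],"dr":[0,0,0],"fingers":0},{"delta_pos":[0.37,-0.56,-2.75],"dr":[0,0,0],"fingers":0},{"delta_pos":[0.37,-0.56,-2.75],"dr":[0,0,0],"fingers":0}]'
python3 -m creep '[{"delta_pos":[0,0,0],"dr":[0,0,0],"fingers":0.2},{"delta_pos":[0,0,0],"dr":[0,0,0],"fingers":0.25},{"delta_pos":[0,0,0],"dr":[0,0,0],"fingers":0.3},{"delta_pos":[0,0,0],"dr":[0,0,0],"fingers":0.35},{"delta_pos":[0,0,0],"dr":[0,0,0],"fingers":0.4},{"delta_pos":[0,0,0],"dr":[0,0,0],"fingers":0.5},{"delta_pos":[0,0,0],"dr":[0,0,0],"fingers":0.5},{"delta_pos":[0,0,0],"dr":[0,0,0],"fingers":0.5}]' 20
python3 -c "
from h import *
go(556.5,-421.2,18,97.3)"
python3 -m creep '[{"delta_pos":[0,0,0],"dr":[0,0,0],"fingers":0.3},{"delta_pos":[0,0,0],"dr":[0,0,0],"fingers":0.2},{"delta_pos":[0,0,0],"dr":[0,0,0],"fingers":0.1},{"delta_pos":[0,0,0],"dr":[0,0,0],"fingers":0},{"delta_pos":[0,0,0.2],"dr":[0,0,0],"fingers":0},{"delta_pos":[0,0,0.5],"dr":[0,0,0],"fingers":0},{"delta_pos":[0,0,0.8],"dr":[0,0,1],"fingers":0},{"delta_pos":[0,0,0.8],"dr":[0,0,2],"fingers":0}]'
python3 -c "
from h import *
go(556.5,-421.2,18,7.3)"
```

```text
clock: 15.32
eef_pos: [0.5562, -0.4208, 0.018]
tool_rot: [0.998, 0.064, -0.0, -0.001]
contact_force: [0.5, -0.3, -0.5]
width: 0.998
finger_force: 0.0
clock: 15.98
eef_pos: [0.557, -0.4219, 0.0199]
tool_rot: [0.998, 0.064, 0.001, 0.001]
contact_force: [-1.4, -1.0, 9.1]
width: 0.626
finger_force: 19.4
t 15.98 tcp mm [ 557.  -421.9   19.9] close yaw -82.7 tool z [ 0.001 -0.001 -1.   ] q [ 0.82  0.81 -0.33  1.53  0.32  0.85 -1.06] w 0.626 ff 19.4 F [-1.4 -1.   9.1]
  delta units [-0.013  0.017 -0.048] dr z 0.0
clock: 16.65
eef_pos: [0.5579, -0.4219, 0.0543]
tool_rot: [0.988, 0.152, 0.001, 0.001]
contact_force: [0.6, -0.2, 0.4]
width: 0.999
finger_force: 0.0
t 16.65 tcp mm [ 557.9 -421.9   54.3] close yaw -72.5 tool z [ 0.003 -0.003 -1.   ] q [ 0.86  0.78 -0.38  1.52  0.34  0.91 -0.9 ] w 0.999 ff 0.0 F [ 0.6 -0.2  0.4]
  delta units [-0.034  0.018 -0.907] dr z 15.96
```

```bash

python3 -m creep '[{"delta_pos":[0,0,0],"dr":[0,0,1.2],"fingers":0},{"delta_pos":[0,0,0],"dr":[0,0,2.4],"fingers":0},{"delta_pos":[0,0,0],"dr":[0,0,3.6],"fingers":0},{"delta_pos":[0,0,0],"dr":[0,0,4.8],"fingers":0},{"delta_pos":[0,0,0],"dr":[0,0,6],"fingers":0},{"delta_pos":[0,0,0],"dr":[0,0,7.2],"fingers":0},{"delta_pos":[0,0,0],"dr":[0,0,8.4],"fingers":0},{"delta_pos":[0,0,0],"dr":[0,0,9.6],"fingers":0}]'
python3 -m creep '[{"delta_pos":[0,0,0],"dr":[0,0,1.3],"fingers":0},{"delta_pos":[0,0,0],"dr":[0,0,2.6],"fingers":0},{"delta_pos":[0,0,0],"dr":[0,0,3.9],"fingers":0},{"delta_pos":[0,0,0],"dr":[0,0,5.2],"fingers":0},{"delta_pos":[0,0,0],"dr":[0,0,6.4],"fingers":0},{"delta_pos":[0,0,-0.3],"dr":[0,0,6.4],"fingers":0},{"delta_pos":[0,0,-0.6],"dr":[0,0,6.4],"fingers":0},{"delta_pos":[0,0,-0.8],"dr":[0,0,6.4],"fingers":0}]'
python3 -m creep '[{"delta_pos":[0,0,0],"dr":[0,0,0],"fingers":0.1},{"delta_pos":[0,0,0],"dr":[0,0,0],"fingers":0.25},{"delta_pos":[0,0,0],"dr":[0,0,0],"fingers":0.3},{"delta_pos":[0,0,0],"dr":[0,0,0],"fingers":0.35},{"delta_pos":[0,0,0],"dr":[0,0,0],"fingers":0.4},{"delta_pos":[0,0,0],"dr":[0,0,0],"fingers":1},{"delta_pos":[0,0,0],"dr":[0,0,0],"fingers":1},{"delta_pos":[0,0,0],"dr":[0,0,0],"fingers":1}]' 40
python3 -c "
from h import *
go(556.5,-421.2,18,7.3)"
python3 -m creep '[{"delta_pos":[0,0,0.1],"dr":[0,0,0],"fingers":1},{"delta_pos":[0,0,0.3],"dr":[0,0,0],"fingers":1},{"delta_pos":[0,0,0.7],"dr":[0,0,0],"fingers":1},{"delta_pos":[0,0,1.3],"dr":[0,0,0],"fingers":1},{"delta_pos":[0,0,1.9],"dr":[0,0,0],"fingers":1},{"delta_pos":[0,0,2.3],"dr":[0,0,0],"fingers":1},{"delta_pos":[0,0,2.5],"dr":[0,0,0],"fingers":1},{"delta_pos":[0,0,2.5],"dr":[0,0,0],"fingers":1}]' 70
python3 -c "
from h import *
go(454.1,-254.3,118,7.3)"
```

```text
clock: 17.32
eef_pos: [0.5567, -0.4216, 0.0519]
tool_rot: [0.841, 0.542, -0.0, 0.001]
contact_force: [-0.5, -0.6, -0.1]
width: 0.999
finger_force: 0.0
clock: 17.98
eef_pos: [0.5559, -0.4212, 0.017]
tool_rot: [0.662, 0.75, -0.0, -0.0]
contact_force: [-0.9, 0.4, -0.7]
width: 0.999
finger_force: 0.0
clock: 18.65
eef_pos: [0.5566, -0.4214, 0.0194]
tool_rot: [0.661, 0.751, -0.0, 0.0]
contact_force: [-3.7, 1.2, 7.2]
width: 0.604
finger_force: 41.1
t 18.65 tcp mm [ 556.6 -421.4   19.4] close yaw 7.3 tool z [ 0.    -0.001 -1.   ] q [ 1.03  0.9  -0.66  1.52  0.64  0.95  0.3 ] w 0.604 ff 41.1 F [-3.7  1.2  7.2]
  delta units [-0.002  0.004 -0.035] dr z 0.0
clock: 19.32
eef_pos: [0.5571, -0.4217, 0.1208]
tool_rot: [0.661, 0.751, -0.0, 0.001]
contact_force: [0.5, -0.4, -2.7]
width: 0.597
finger_force: 73.6
t 19.32 tcp mm [ 557.1 -421.7  120.8] close yaw 7.3 tool z [ 0.002 -0.002 -1.   ] q [ 1.07  0.78 -0.73  1.49  0.56  1.09  0.35] w 0.597 ff 73.6 F [ 0.5 -0.4 -2.7]
  delta units [-2.576  4.185 -0.07 ] dr z 0.0
```

```bash

python3 -m creep '[{"delta_pos":[-0.2,0.3,0],"dr":[0,0,0],"fingers":1},{"delta_pos":[-0.6,0.9,0],"dr":[0,0,0],"fingers":1},{"delta_pos":[-1.1,1.7,0],"dr":[0,0,0],"fingers":1},{"delta_pos":[-1.6,2.6,0],"dr":[0,0,0],"fingers":1},{"delta_pos":[-2.1,3.4,0],"dr":[0,0,0],"fingers":1},{"delta_pos":[-2.4,3.9,0],"dr":[0,0,0],"fingers":1},{"delta_pos":[-2.56,4.17,0],"dr":[0,0,0],"fingers":1},{"delta_pos":[-2.56,4.17,0],"dr":[0,0,0],"fingers":1}]'
python3 -m creep '[{"delta_pos":[0,0,-0.2],"dr":[0,0,0],"fingers":1},{"delta_pos":[0,0,-0.4],"dr":[0,0,0],"fingers":1},{"delta_pos":[0,0,-0.7],"dr":[0,0,0],"fingers":1},{"delta_pos":[0,0,-0.9],"dr":[0,0,0],"fingers":1},{"delta_pos":[0,0,-1],"dr":[0,0,0],"fingers":1},{"delta_pos":[0,0,-1],"dr":[0,0,0],"fingers":1},{"delta_pos":[0,0,-1],"dr":[0,0,0],"fingers":1},{"delta_pos":[0,0,-1],"dr":[0,0,0],"fingers":1}]'
python3 -c "
from h import *
go(454.1,-254.3,69,7.3)"
```

```text
clock: 19.98
eef_pos: [0.4524, -0.252, 0.1178]
tool_rot: [0.66, 0.751, -0.0, -0.001]
contact_force: [-0.6, -0.8, -2.1]
width: 0.604
finger_force: 73.8
clock: 20.65
eef_pos: [0.4544, -0.2544, 0.0787]
tool_rot: [0.661, 0.751, 0.0, 0.0]
contact_force: [-0.5, -0.1, -2.8]
width: 0.598
finger_force: 73.8
t 20.65 tcp mm [ 454.4 -254.4   78.7] close yaw 7.3 tool z [ 0. -0. -1.] q [ 1.07  0.58 -0.77  1.98  0.56  0.81  0.11] w 0.598 ff 73.8 F [-0.5 -0.1 -2.8]
  delta units [-0.007  0.002 -0.242] dr z -0.0
```

```bash

python3 -m creep '[{"delta_pos":[-0.01,0,-0.1],"dr":[0,0,0],"fingers":1},{"delta_pos":[-0.01,0,-0.16],"dr":[0,0,0],"fingers":1},{"delta_pos":[-0.01,0,-0.2],"dr":[0,0,0],"fingers":1},{"delta_pos":[-0.01,0,-0.24],"dr":[0,0,0],"fingers":1},{"delta_pos":[-0.01,0,-0.26],"dr":[0,0,0],"fingers":1},{"delta_pos":[-0.01,0,-0.26],"dr":[0,0,0],"fingers":1},{"delta_pos":[-0.01,0,-0.26],"dr":[0,0,0],"fingers":1},{"delta_pos":[-0.01,0,-0.26],"dr":[0,0,0],"fingers":1}]'
python3 -c "
from h import *
go(454.1,-254.3,69,7.3)"
```

```text
clock: 21.32
eef_pos: [0.4537, -0.2545, 0.0695]
tool_rot: [0.661, 0.751, -0.001, 0.0]
contact_force: [-14.8, 5.2, 36.8]
width: 0.599
finger_force: 77.9
t 21.32 tcp mm [ 453.7 -254.5   69.5] close yaw 7.3 tool z [-0.001 -0.002 -1.   ] q [ 1.06  0.59 -0.76  1.98  0.57  0.79  0.09] w 0.599 ff 77.9 F [-14.8   5.2  36.8]
  delta units [ 0.01   0.005 -0.012] dr z -0.0
```

```bash

python3 -m creep '[{"delta_pos":[0,0,0.03],"dr":[0,0,0],"fingers":1},{"delta_pos":[0,0,0.05],"dr":[0,0,0],"fingers":0.6},{"delta_pos":[0,0,0.05],"dr":[0,0,0],"fingers":0.4},{"delta_pos":[0,0,0.05],"dr":[0,0,0],"fingers":0.3},{"delta_pos":[0,0,0.05],"dr":[0,0,0],"fingers":0.2},{"delta_pos":[0,0,0.05],"dr":[0,0,0],"fingers":0.1},{"delta_pos":[0,0,0.05],"dr":[0,0,0],"fingers":0},{"delta_pos":[0,0,0.05],"dr":[0,0,0],"fingers":0}]'
python3 -m creep '[{"delta_pos":[0,0,0.2],"dr":[0,0,0],"fingers":0},{"delta_pos":[0,0,0.6],"dr":[0,0,0],"fingers":0},{"delta_pos":[0,0,1.2],"dr":[0,0,0],"fingers":0},{"delta_pos":[0,0,1.7],"dr":[0,0,-0.8],"fingers":0},{"delta_pos":[0.1,0.6,1.7],"dr":[0,0,-2],"fingers":0},{"delta_pos":[0.4,1.4,1.7],"dr":[0,0,-3.2],"fingers":0},{"delta_pos":[0.7,2.2,1.7],"dr":[0,0,-4.4],"fingers":0},{"delta_pos":[1,3,1.7],"dr":[0,0,-5.6],"fingers":0}]'
python3 -m creep '[{"delta_pos":[0.3,0.7,0],"dr":[0,0,-1.3],"fingers":0},{"delta_pos":[0.7,1.5,0],"dr":[0,0,-2.6],"fingers":0},{"delta_pos":[1.1,2.3,0],"dr":[0,0,-3.9],"fingers":0},{"delta_pos":[1.5,3.1,0],"dr":[0,0,-5.2],"fingers":0},{"delta_pos":[1.9,3.9,0],"dr":[0,0,-6.5],"fingers":0},{"delta_pos":[2.3,4.7,0],"dr":[0,0,-7.8],"fingers":0},{"delta_pos":[2.6,5.5,0],"dr":[0,0,-9.1],"fingers":0},{"delta_pos":[2.9,6.2,0],"dr":[0,0,-10.4],"fingers":0}]'
python3 -c "
from h import *
go(616.5,129.2,60,90.5)
s=imaging.snapshot('top')
blob(s,(20,120,80),(32,255,255),(305,250,345,290),'brass',.080)
cv2.imwrite('pics/c2.png',cv2.resize(s['pixels'][210:310,280:420],None,fx=5,fy=5,interpolation=cv2.INTER_CUBIC))"
```

```text
clock: 21.98
eef_pos: [0.4537, -0.2544, 0.07]
tool_rot: [0.661, 0.751, -0.0, -0.0]
contact_force: [0.5, -0.4, -0.4]
width: 0.996
finger_force: 0.0
clock: 22.65
eef_pos: [0.494, -0.1332, 0.1389]
tool_rot: [0.824, 0.566, 0.0, 0.0]
contact_force: [1.2, -0.2, 0.4]
width: 0.997
finger_force: 0.0
clock: 23.32
eef_pos: [0.6101, 0.1163, 0.1387]
tool_rot: [0.989, 0.148, 0.0, -0.0]
contact_force: [0.4, -0.7, 0.3]
width: 1.003
finger_force: 0.0
t 23.32 tcp mm [610.1 116.3 138.7] close yaw -72.9 tool z [ 0.     0.001 -1.   ] q [ 0.16  0.58 -0.54  1.7   0.35  0.97 -1.78] w 1.003 ff 0.0 F [ 0.4 -0.7  0.3]
  delta units [ 0.161  0.322 -1.968] dr z -3.31
brass rect c [ 456.1 -254.6] centroid [ 455.3 -254.8] size [52.1 52.6] long-axis yaw 131.4
```

View pics/c2.png

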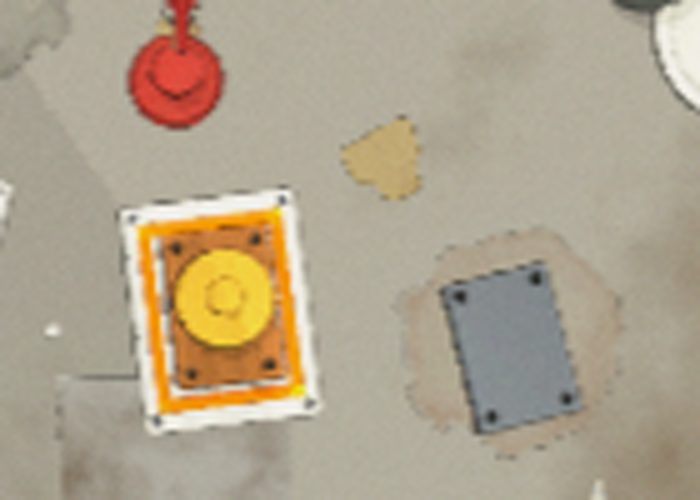

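The weight stands centred on the wood at (225,298) and the knob is untouched. Now the green mould.

```bash

python3 -m creep '[{"delta_pos":[0.1,0.2,0],"dr":[0,0,-1.2],"fingers":0},{"delta_pos":[0.17,0.38,0],"dr":[0,0,-2.4],"fingers":0},{"delta_pos":[0.17,0.38,-0.2],"dr":[0,0,-3.3],"fingers":0},{"delta_pos":[0.17,0.38,-0.7],"dr":[0,0,-3.3],"fingers":0},{"delta_pos":[0.17,0.38,-1.3],"dr":[0,0,-3.3],"fingers":0},{"delta_pos":[0.17,0.38,-1.8],"dr":[0,0,-3.3],"fingers":0},{"delta_pos":[0.17,0.38,-2],"dr":[0,0,-3.3],"fingers":0},{"delta_pos":[0.17,0.38,-2],"dr":[0,0,-3.3],"fingers":0}]'
python3 -c "
from h import *
go(616.5,129.2,14,90.5)
s=imaging.snapshot('top')
x0,y0=305,245
hsv=cv2.cvtColor(s['pixels'],cv2.COLOR_BGR2HSV)
blob(s,(11,120,80),(17,218,225),(300,245,350,300),'wood',.050)
blob(s,(17,230,200),(30,255,255),(300,245,350,300),'orange',.012)
"
```

```text
clock: 24.03
eef_pos: [0.6155, 0.1287, 0.0568]
tool_rot: [1.0, 0.007, -0.001, 0.0]
contact_force: [-0.2, 0.2, 0.9]
width: 1.0
finger_force: 0.0
t 24.03 tcp mm [615.5 128.7  56.8] close yaw -89.2 tool z [-0.003 -0.    -1.   ] q [ 0.06  0.68 -0.44  1.71  0.37  0.83 -2.1 ] w 1.0 ff 0.0 F [-0.2  0.2  0.9]
  delta units [ 0.024  0.012 -1.069] dr z -0.07
wood rect c [ 451.4 -256.5] centroid [ 447.5 -256.2] size [62.6 90.5] long-axis yaw 6.7
orange rect c [ 453.6 -254.5] centroid [ 453.5 -254.4] size [ 79.5 104.2] long-axis yaw 7.2
```

```bash

python3 -m creep '[{"delta_pos":[0.02,0.01,-0.3],"dr":[0,0,0],"fingers":0},{"delta_pos":[0.02,0.01,-0.6],"dr":[0,0,0],"fingers":0},{"delta_pos":[0.02,0.01,-0.9],"dr":[0,0,0],"fingers":0},{"delta_pos":[0.02,0.01,-1.07],"dr":[0,0,0],"fingers":0},{"delta_pos":[0.02,0.01,-1.07],"dr":[0,0,0],"fingers":0},{"delta_pos":[0.02,0.01,-1.07],"dr":[0,0,0],"fingers":0.1},{"delta_pos":[0.02,0.01,-1.07],"dr":[0,0,0],"fingers":0.2},{"delta_pos":[0.02,0.01,-1.07],"dr":[0,0,0],"fingers":0.25}]'
python3 -m creep '[{"delta_pos":[0,0,0],"dr":[0,0,0],"fingers":0.3},{"delta_pos":[0,0,0],"dr":[0,0,0],"fingers":0.4},{"delta_pos":[0,0,0],"dr":[0,0,0],"fingers":0.5},{"delta_pos":[0,0,0],"dr":[0,0,0],"fingers":1},{"delta_pos":[0,0,0],"dr":[0,0,0],"fingers":1},{"delta_pos":[0,0,0],"dr":[0,0,0],"fingers":1},{"delta_pos":[0,0,0],"dr":[0,0,0],"fingers":1},{"delta_pos":[0,0,0],"dr":[0,0,0],"fingers":1}]' 60
python3 -m creep '[{"delta_pos":[0,0,0.2],"dr":[0,0,0],"fingers":1},{"delta_pos":[0,0,0.6],"dr":[0,0,0],"fingers":1},{"delta_pos":[0,0,1.2],"dr":[0,0,0],"fingers":1},{"delta_pos":[0,0,1.8],"dr":[0,0,0],"fingers":1},{"delta_pos":[0,0,2.3],"dr":[0,0,0],"fingers":1},{"delta_pos":[0,0,2.5],"dr":[0,0,0],"fingers":1},{"delta_pos":[0,0,2.5],"dr":[0,0,0],"fingers":1},{"delta_pos":[0,0,2.5],"dr":[0,0,0],"fingers":1}]' 80
python3 -c "
from h import *
go(474.5,-72.5,114,77.2)"
```

```text
clock: 24.75
eef_pos: [0.6176, 0.1294, 0.0158]
tool_rot: [1.0, 0.007, 0.0, -0.0]
contact_force: [-0.8, 0.9, 1.2]
width: 0.751
finger_force: 0.6
clock: 25.42
eef_pos: [0.6177, 0.1296, 0.0164]
tool_rot: [1.0, 0.007, 0.001, -0.0]
contact_force: [-3.7, 0.2, 11.7]
width: 0.685
finger_force: 63.8
clock: 26.08
eef_pos: [0.6171, 0.129, 0.1149]
tool_rot: [1.0, 0.007, -0.0, 0.0]
contact_force: [-0.5, -0.5, -2.5]
width: 0.675
finger_force: 87.5
t 26.08 tcp mm [617.1 129.  114.9] close yaw -89.2 tool z [-0. -0. -1.] q [ 0.08  0.61 -0.47  1.69  0.33  0.93 -2.07] w 0.675 ff 87.5 F [-0.5 -0.5 -2.5]
  delta units [-3.566 -5.037 -0.022] dr z -2.72
```

```bash

python3 -m creep '[{"delta_pos":[-0.3,-0.4,0],"dr":[0,0,-0.2],"fingers":1},{"delta_pos":[-0.8,-1.1,0],"dr":[0,0,-0.6],"fingers":1},{"delta_pos":[-1.3,-1.9,0],"dr":[0,0,-1],"fingers":1},{"delta_pos":[-1.9,-2.7,0],"dr":[0,0,-1.4],"fingers":1},{"delta_pos":[-2.5,-3.5,0],"dr":[0,0,-1.9],"fingers":1},{"delta_pos":[-3.0,-4.3,0],"dr":[0,0,-2.3],"fingers":1},{"delta_pos":[-3.4,-4.8,0],"dr":[0,0,-2.6],"fingers":1},{"delta_pos":[-3.55,-5.04,0],"dr":[0,0,-2.7],"fingers":1}]'
python3 -m creep '[{"delta_pos":[0,0,-0.2],"dr":[0,0,0],"fingers":1},{"delta_pos":[0,0,-0.6],"dr":[0,0,0],"fingers":1},{"delta_pos":[0,0,-1.1],"dr":[0,0,0],"fingers":1},{"delta_pos":[0,0,-1.5],"dr":[0,0,0],"fingers":1},{"delta_pos":[0,0,-1.8],"dr":[0,0,0],"fingers":1},{"delta_pos":[0,0,-1.8],"dr":[0,0,0],"fingers":1},{"delta_pos":[0,0,-1.8],"dr":[0,0,0],"fingers":1},{"delta_pos":[0,0,-1.8],"dr":[0,0,0],"fingers":1}]'
python3 -c "
from h import *
go(475.1,-72.6,28,77.2)"
```

```text
clock: 26.75
eef_pos: [0.4722, -0.0754, 0.1139]
tool_rot: [0.994, -0.113, -0.002, 0.0]
contact_force: [1.6, -0.4, -1.8]
width: 0.678
finger_force: 87.4
clock: 27.42
eef_pos: [0.4757, -0.0717, 0.0434]
tool_rot: [0.994, -0.11, -0.0, -0.0]
contact_force: [0.3, -0.4, -1.1]
width: 0.675
finger_force: 87.4
t 27.42 tcp mm [475.7 -71.7  43.4] close yaw -102.6 tool z [ 0.     0.001 -1.   ] q [ 0.4   0.49 -0.37  2.09  0.3   0.61 -1.97] w 0.675 ff 87.4 F [ 0.3 -0.4 -1.1]
  delta units [-0.014 -0.022 -0.384] dr z -0.03
```

```bash

python3 -m creep '[{"delta_pos":[-0.01,-0.02,-0.1],"dr":[0,0,0],"fingers":1},{"delta_pos":[-0.01,-0.02,-0.2],"dr":[0,0,0],"fingers":1},{"delta_pos":[-0.01,-0.02,-0.27],"dr":[0,0,0],"fingers":1},{"delta_pos":[-0.01,-0.02,-0.33],"dr":[0,0,0],"fingers":1},{"delta_pos":[-0.01,-0.02,-0.37],"dr":[0,0,0],"fingers":1},{"delta_pos":[-0.01,-0.02,-0.39],"dr":[0,0,0],"fingers":1},{"delta_pos":[-0.01,-0.02,-0.39],"dr":[0,0,0],"fingers":1},{"delta_pos":[-0.01,-0.02,-0.39],"dr":[0,0,0],"fingers":1}]'
python3 -c "
from h import *
go(475.1,-72.6,28,77.2)"
```

```text
clock: 28.08
eef_pos: [0.4749, -0.0732, 0.0285]
tool_rot: [0.994, -0.111, 0.0, 0.0]
contact_force: [-10.8, 0.5, 27.2]
width: 0.678
finger_force: 90.7
t 28.08 tcp mm [474.9 -73.2  28.5] close yaw -102.7 tool z [ 0.    -0.001 -1.   ] q [ 0.38  0.52 -0.35  2.1   0.32  0.58 -1.99] w 0.678 ff 90.7 F [-10.8   0.5  27.2]
  delta units [ 0.005  0.014 -0.013] dr z -0.02
```

```bash

python3 -m creep '[{"delta_pos":[0,0,0.04],"dr":[0,0,0],"fingers":0.6},{"delta_pos":[0,0,0.04],"dr":[0,0,0],"fingers":0.3},{"delta_pos":[0,0,0.04],"dr":[0,0,0],"fingers":0.2},{"delta_pos":[0,0,0.04],"dr":[0,0,0],"fingers":0.1},{"delta_pos":[0,0,0.04],"dr":[0,0,0],"fingers":0},{"delta_pos":[0,0,0.04],"dr":[0,0,0],"fingers":0},{"delta_pos":[0,0,0.1],"dr":[0,0,0],"fingers":0},{"delta_pos":[0,0,0.3],"dr":[0,0,0],"fingers":0}]'
python3 -m creep '[{"delta_pos":[0,0,0.4],"dr":[0,0,0],"fingers":0},{"delta_pos":[0,0,1.1],"dr":[0,0,0],"fingers":0},{"delta_pos":[0,0,1.9],"dr":[0,0,0],"fingers":0},{"delta_pos":[0,0,2.7],"dr":[0,0,0],"fingers":0},{"delta_pos":[0,0,3.3],"dr":[0,0,0],"fingers":0},{"delta_pos":[-0.1,-0.5,3.5],"dr":[0,0,0.3],"fingers":0},{"delta_pos":[-0.1,-1.2,3.5],"dr":[0,0,0.6],"fingers":0},{"delta_pos":[-0.2,-2,3.5],"dr":[0,0,1],"fingers":0}]'
python3 -m creep '[{"delta_pos":[-0.1,-0.9,0],"dr":[0,0,0.7],"fingers":0},{"delta_pos":[-0.2,-1.8,0],"dr":[0,0,1.3],"fingers":0},{"delta_pos":[-0.3,-2.8,0],"dr":[0,0,2],"fingers":0},{"delta_pos":[-0.4,-3.8,0],"dr":[0,0,2.7],"fingers":0},{"delta_pos":[-0.5,-4.8,0],"dr":[0,0,3.3],"fingers":0},{"delta_pos":[-0.6,-5.7,0],"dr":[0,0,3.8],"fingers":0},{"delta_pos":[-0.7,-6.3,0],"dr":[0,0,4.1],"fingers":0},{"delta_pos":[-0.8,-6.6,0],"dr":[0,0,4.3],"fingers":0}]'
python3 -c "
from h import *
go(433.5,-418.8,60,103.8)
s=imaging.snapshot('top')
blob(s,(50,120,20),(85,255,255),(228,230,290,300),'green on black',.036)
blob(s,(0,0,205),(180,40,255),(228,230,290,300),'black board',.012)
cv2.imwrite('pics/d1.png',cv2.resize(s['pixels'][225:305,220:360],None,fx=5,fy=5,interpolation=cv2.INTER_CUBIC))"
```

```text
clock: 28.75
eef_pos: [0.4743, -0.073, 0.0392]
tool_rot: [0.994, -0.11, -0.001, -0.0]
contact_force: [-1.0, -0.5, 0.5]
width: 0.999
finger_force: 0.0
clock: 29.42
eef_pos: [0.4675, -0.1533, 0.1814]
tool_rot: [0.998, -0.065, 0.001, 0.0]
contact_force: [1.5, 0.5, -0.4]
width: 0.999
finger_force: 0.0
clock: 30.08
eef_pos: [0.4334, -0.4207, 0.18]
tool_rot: [0.993, 0.119, -0.0, 0.0]
contact_force: [-1.1, 0.1, -0.6]
width: 1.002
finger_force: 0.0
t 30.08 tcp mm [ 433.4 -420.7  180. ] close yaw -76.3 tool z [-0. -0. -1.] q [ 1.    0.47 -0.37  1.71  0.19  1.   -0.77] w 1.002 ff 0.0 F [-1.1  0.1 -0.6]
  delta units [ 1.000e-03  4.800e-02 -3.001e+00] dr z 0.02
green on black rect c [475.7 -73.2] centroid [475.7 -73.6] size [59.7 85.3] long-axis yaw 167.1
black board rect c [474.5 -72. ] centroid [474.5 -72. ] size [ 97.6 127.5] long-axis yaw 166.5
```

View pics/d1.png

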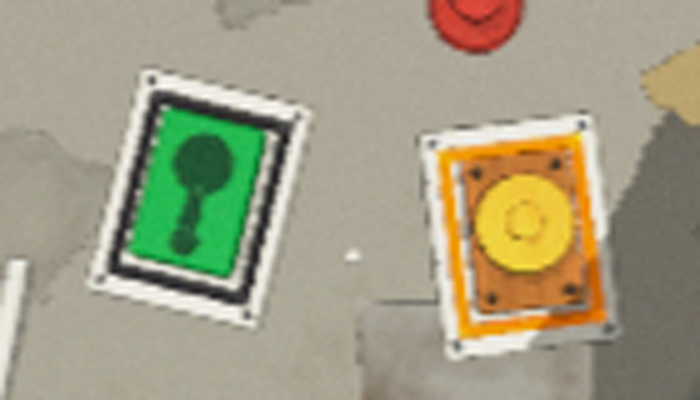

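Both piles look right: the green mould lies inside the black outline at (195,195), the weight is at (525,222). Now the steel plate.

```bash

python3 -m creep '[{"delta_pos":[0,0.02,-0.4],"dr":[0,0,0],"fingers":0},{"delta_pos":[0,0.02,-1.1],"dr":[0,0,0],"fingers":0},{"delta_pos":[0,0.02,-1.9],"dr":[0,0,0],"fingers":0},{"delta_pos":[0,0.02,-2.6],"dr":[0,0,0],"fingers":0},{"delta_pos":[0,0.02,-3],"dr":[0,0,0],"fingers":0},{"delta_pos":[0,0.02,-3],"dr":[0,0,0],"fingers":0},{"delta_pos":[0,0.02,-3],"dr":[0,0,0],"fingers":0},{"delta_pos":[0,0.02,-3],"dr":[0,0,0],"fingers":0}]'
python3 -c "
from h import *
go(433.5,-418.8,13,103.8)"
```

```text
clock: 30.8
eef_pos: [0.4356, -0.4166, 0.0613]
tool_rot: [0.993, 0.12, 0.001, 0.001]
contact_force: [0.3, -0.5, 0.2]
width: 1.005
finger_force: 0.0
t 30.8 tcp mm [ 435.6 -416.6   61.3] close yaw -76.2 tool z [ 0.001 -0.001 -1.   ] q [ 0.96  0.62 -0.32  1.79  0.27  0.78 -0.83] w 1.005 ff 0.0 F [ 0.3 -0.5  0.2]
  delta units [-0.053 -0.054 -1.208] dr z -0.0
```

```bash

python3 -m creep '[{"delta_pos":[-0.05,-0.05,-0.3],"dr":[0,0,0],"fingers":0},{"delta_pos":[-0.05,-0.05,-0.7],"dr":[0,0,0],"fingers":0},{"delta_pos":[-0.05,-0.05,-1],"dr":[0,0,0],"fingers":0},{"delta_pos":[-0.05,-0.05,-1.17],"dr":[0,0,0],"fingers":0},{"delta_pos":[-0.05,-0.05,-1.2],"dr":[0,0,0],"fingers":0},{"delta_pos":[-0.05,-0.05,-1.2],"dr":[0,0,0],"fingers":0.1},{"delta_pos":[-0.05,-0.05,-1.2],"dr":[0,0,0],"fingers":0.2},{"delta_pos":[-0.05,-0.05,-1.2],"dr":[0,0,0],"fingers":0.25}]'
python3 -m creep '[{"delta_pos":[0,0,0],"dr":[0,0,0],"fingers":0.3},{"delta_pos":[0,0,0],"dr":[0,0,0],"fingers":0.4},{"delta_pos":[0,0,0],"dr":[0,0,0],"fingers":0.5},{"delta_pos":[0,0,0],"dr":[0,0,0],"fingers":1},{"delta_pos":[0,0,0],"dr":[0,0,0],"fingers":1},{"delta_pos":[0,0,0],"dr":[0,0,0],"fingers":1},{"delta_pos":[0,0,0],"dr":[0,0,0],"fingers":1},{"delta_pos":[0,0,0],"dr":[0,0,0],"fingers":1}]' 60
python3 -m creep '[{"delta_pos":[0,0,0.2],"dr":[0,0,0],"fingers":1},{"delta_pos":[0,0,0.6],"dr":[0,0,0],"fingers":1},{"delta_pos":[0,0,1.2],"dr":[0,0,0],"fingers":1},{"delta_pos":[0,0,2],"dr":[0,0,0],"fingers":1},{"delta_pos":[0,0,2.8],"dr":[0,0,0],"fingers":1},{"delta_pos":[0,0,3.5],"dr":[0,0,0],"fingers":1},{"delta_pos":[0,0,4],"dr":[0,0,0],"fingers":1},{"delta_pos":[0,0,4],"dr":[0,0,0],"fingers":1}]' 90
python3 -c "
from h import *
go(475,-72.9,174,77.2)"
```

```text
clock: 31.47
eef_pos: [0.4333, -0.4186, 0.0124]
tool_rot: [0.993, 0.12, 0.0, 0.0]
contact_force: [-0.7, 0.8, -0.2]
width: 0.748
finger_force: 0.0
clock: 32.13
eef_pos: [0.4334, -0.4189, 0.013]
tool_rot: [0.993, 0.12, 0.0, 0.001]
contact_force: [-3.4, 2.1, 14.8]
width: 0.676
finger_force: 61.5
clock: 32.8
eef_pos: [0.4342, -0.4193, 0.1762]
tool_rot: [0.993, 0.12, 0.002, 0.002]
contact_force: [0.2, -0.8, -3.6]
width: 0.662
finger_force: 97.1
t 32.8 tcp mm [ 434.2 -419.3  176.2] close yaw -76.2 tool z [ 0.004 -0.004 -1.   ] q [ 1.    0.47 -0.37  1.72  0.2   0.98 -0.77] w 0.662 ff 97.1 F [ 0.2 -0.8 -3.6]
  delta units [ 1.021  8.661 -0.056] dr z -5.32
```

```bash

python3 -m creep '[{"delta_pos":[0,0.3,0],"dr":[0,0,-0.2],"fingers":1},{"delta_pos":[0.1,0.9,0],"dr":[0,0,-0.6],"fingers":1},{"delta_pos":[0.2,1.7,0],"dr":[0,0,-1.1],"fingers":1},{"delta_pos":[0.3,2.5,0],"dr":[0,0,-1.6],"fingers":1},{"delta_pos":[0.4,3.4,0],"dr":[0,0,-2.1],"fingers":1},{"delta_pos":[0.5,4.3,0],"dr":[0,0,-2.6],"fingers":1},{"delta_pos":[0.6,5.2,0],"dr":[0,0,-3.2],"fingers":1},{"delta_pos":[0.7,6.1,0],"dr":[0,0,-3.8],"fingers":1}]'
python3 -m creep '[{"delta_pos":[0.1,0.8,0],"dr":[0,0,-0.5],"fingers":1},{"delta_pos":[0.2,1.5,0],"dr":[0,0,-0.9],"fingers":1},{"delta_pos":[0.3,2.1,0],"dr":[0,0,-1.3],"fingers":1},{"delta_pos":[0.34,2.54,0],"dr":[0,0,-1.52],"fingers":1},{"delta_pos":[0.34,2.54,-0.2],"dr":[0,0,-1.52],"fingers":1},{"delta_pos":[0.34,2.54,-0.6],"dr":[0,0,-1.52],"fingers":1},{"delta_pos":[0.34,2.54,-1.1],"dr":[0,0,-1.52],"fingers":1},{"delta_pos":[0.34,2.54,-1.6],"dr":[0,0,-1.52],"fingers":1}]'
python3 -m creep '[{"delta_pos":[0,0,-0.4],"dr":[0,0,0],"fingers":1},{"delta_pos":[0,0,-0.7],"dr":[0,0,0],"fingers":1},{"delta_pos":[0,0,-0.95],"dr":[0,0,0],"fingers":1},{"delta_pos":[0,0,-1.1],"dr":[0,0,0],"fingers":1},{"delta_pos":[0,0,-1.15],"dr":[0,0,0],"fingers":1},{"delta_pos":[0,0,-1.15],"dr":[0,0,0],"fingers":1},{"delta_pos":[0,0,-1.15],"dr":[0,0,0],"fingers":1},{"delta_pos":[0,0,-1.15],"dr":[0,0,0],"fingers":1}]'
python3 -c "
from h import *
go(475,-72.9,49,77.2)"
```

```text
clock: 33.47
eef_pos: [0.4601, -0.1725, 0.1709]
tool_rot: [0.999, -0.047, -0.001, -0.0]
contact_force: [2.0, 0.5, -4.6]
width: 0.662
finger_force: 97.1
clock: 34.13
eef_pos: [0.474, -0.0729, 0.1064]
tool_rot: [0.994, -0.111, -0.0, -0.0]
contact_force: [0.2, 0.0, -4.6]
width: 0.664
finger_force: 97.1
clock: 34.8
eef_pos: [0.4748, -0.0729, 0.0622]
tool_rot: [0.994, -0.111, 0.0, 0.0]
contact_force: [-0.2, 0.4, -4.2]
width: 0.662
finger_force: 97.0
t 34.8 tcp mm [474.8 -72.9  62.2] close yaw -102.8 tool z [ 0.001 -0.    -1.   ] q [ 0.41  0.46 -0.38  2.09  0.28  0.65 -1.95] w 0.662 ff 97.0 F [-0.2  0.4 -4.2]
  delta units [ 0.004 -0.    -0.331] dr z -0.0
```

```bash

python3 -m creep '[{"delta_pos":[0,0,-0.1],"dr":[0,0,0],"fingers":1},{"delta_pos":[0,0,-0.2],"dr":[0,0,0],"fingers":1},{"delta_pos":[0,0,-0.25],"dr":[0,0,0],"fingers":1},{"delta_pos":[0,0,-0.29],"dr":[0,0,0],"fingers":1},{"delta_pos":[0,0,-0.32],"dr":[0,0,0],"fingers":1},{"delta_pos":[0,0,-0.33],"dr":[0,0,0],"fingers":1},{"delta_pos":[0,0,-0.33],"dr":[0,0,0],"fingers":1},{"delta_pos":[0,0,-0.33],"dr":[0,0,0],"fingers":1}]'
python3 -c "
from h import *
go(475,-72.9,49,77.2)"
```

```text
clock: 35.47
eef_pos: [0.4744, -0.0728, 0.0493]
tool_rot: [0.994, -0.111, -0.0, 0.0]
contact_force: [-10.8, 1.1, 24.7]
width: 0.664
finger_force: 100.5
t 35.47 tcp mm [474.4 -72.8  49.3] close yaw -102.8 tool z [-0.    -0.001 -1.   ] q [ 0.4   0.48 -0.37  2.09  0.29  0.62 -1.97] w 0.664 ff 100.5 F [-10.8   1.1  24.7]
  delta units [ 0.015 -0.004 -0.006] dr z -0.0
```

```bash

python3 -m creep '[{"delta_pos":[0,0,0.04],"dr":[0,0,0],"fingers":0.6},{"delta_pos":[0,0,0.04],"dr":[0,0,0],"fingers":0.3},{"delta_pos":[0,0,0.04],"dr":[0,0,0],"fingers":0.2},{"delta_pos":[0,0,0.04],"dr":[0,0,0],"fingers":0.1},{"delta_pos":[0,0,0.04],"dr":[0,0,0],"fingers":0},{"delta_pos":[0,0,0.04],"dr":[0,0,0],"fingers":0},{"delta_pos":[0,0,0.1],"dr":[0,0,0],"fingers":0},{"delta_pos":[0,0,0.3],"dr":[0,0,0],"fingers":0}]'
python3 -m creep '[{"delta_pos":[0,0,0.4],"dr":[0,0,0],"fingers":0},{"delta_pos":[0,0,1.1],"dr":[0,0,0],"fingers":0},{"delta_pos":[0,0,1.9],"dr":[0,0,0],"fingers":0},{"delta_pos":[0,0,2.7],"dr":[0,0,0],"fingers":0},{"delta_pos":[0,0.3,3.3],"dr":[0,0,0],"fingers":0},{"delta_pos":[0,1,3.8],"dr":[0,0,0],"fingers":0},{"delta_pos":[0,1.9,4],"dr":[0,0,0],"fingers":0},{"delta_pos":[0,2.8,4],"dr":[0,0,0],"fingers":0}]'
python3 -m creep '[{"delta_pos":[0,0.9,0],"dr":[0,0,0],"fingers":0},{"delta_pos":[0,1.8,0],"dr":[0,0,0],"fingers":0},{"delta_pos":[0,2.7,0],"dr":[0,0,0],"fingers":0},{"delta_pos":[0,3.6,0],"dr":[0,0,0],"fingers":0},{"delta_pos":[0,4.3,0],"dr":[0,0,0],"fingers":0},{"delta_pos":[0,4.8,0],"dr":[0,0,0],"fingers":0},{"delta_pos":[0,5,0],"dr":[0,0,0],"fingers":0},{"delta_pos":[0,5,0],"dr":[0,0,0],"fingers":0}]'
python3 - <<'E'
from h import *
s=imaging.snapshot('top'); t=imaging.snapshot('side')
blob(s,(85,6,60),(130,255,150),(235,235,285,295),'steel on green',.052)
blob(s,(0,0,205),(180,40,255),(228,230,290,300),'black board',.012)
blob(s,(20,120,80),(32,255,255),(305,250,345,290),'brass',.080)
hsv=cv2.cvtColor(s['pixels'],cv2.COLOR_BGR2HSV)
print('wood expected corners px',[np.round(proj(s,(.4541+a*np.cos(.1274)*.043-b*np.sin(.1274)*.030,-.2543+a*np.sin(.1274)*.043+b*np.cos(.1274)*.030,.050)),1) for a,b in((1,1),(1,-1),(-1,-1),(-1,1))])
a=cv2.resize(s['pixels'][230:300,230:350],None,fx=5,fy=5,interpolation=cv2.INTER_CUBIC)
b=cv2.resize(t['pixels'][205:285,260:380],None,fx=5,fy=5,interpolation=cv2.INTER_CUBIC)[100:350]
cv2.imwrite('pics/e1.png',np.vstack([a,b])); print(a.shape,b.shape)
E
```

```text
clock: 36.13
eef_pos: [0.4739, -0.0727, 0.0601]
tool_rot: [0.994, -0.111, -0.001, -0.0]
contact_force: [-0.5, -0.4, -0.8]
width: 0.998
finger_force: 0.0
clock: 36.8
eef_pos: [0.4751, 0.0402, 0.2234]
tool_rot: [0.994, -0.112, 0.002, 0.0]
contact_force: [1.6, 0.7, -0.4]
width: 1.002
finger_force: 0.0
clock: 37.47
eef_pos: [0.474, 0.2409, 0.2209]
tool_rot: [0.994, -0.11, -0.0, -0.0]
contact_force: [0.4, -0.3, -0.2]
width: 0.999
finger_force: 0.0
steel on green rect c [477.  -72.2] centroid [475.4 -71.8] size [60.4 89.3] long-axis yaw 168.8
black board rect c [474.6 -72. ] centroid [474.7 -72.4] size [ 97.3 127. ] long-axis yaw 166.8
brass rect c [ 455.1 -254.5] centroid [ 455.3 -254.6] size [51.7 51.7] long-axis yaw 0.4
wood expected corners px [array([311.5, 256.6]), array([332.9, 254. ]), array([336.8, 284.8]), array([315.2, 287.4])]
(350, 600, 3) (250, 600, 3)
```

View pics/e1.png

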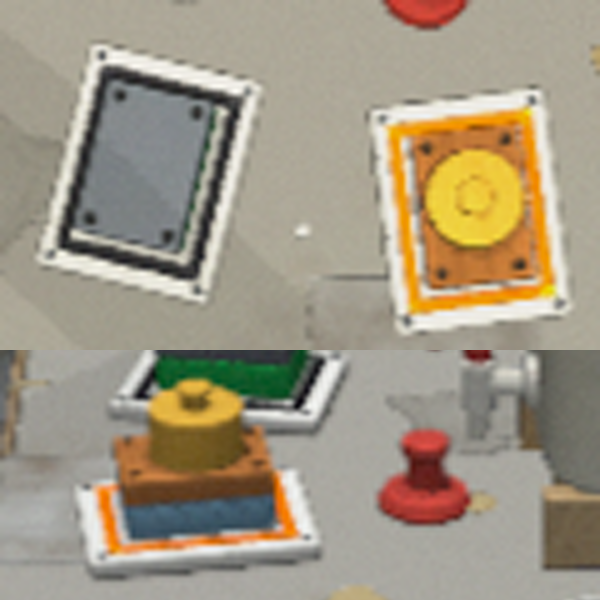

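The last view shows both piles standing free: steel squarely on green at (143,165), weight on wood on blue at (473,204), and the red knob untouched. The mean of the wood plate's holes is pixel (324.3,270.6), against (324.1,270.7) expected. Handing in.

```bash
python3 -c "
from h import *
print(manip.sign_off())"
```

```text
the job is handed in; nothing more can be done
None
```

Both piles are set up and handed in at about 37.5 s on the robot clock: blue mould, wooden plate and brass weight on the orange board, and green mould and steel plate on the black board, each centred within about 1–3 mm by the camera, with the red knob untouched.

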